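# Carry the geophones along the transfer rail under the toggle clamp

### The job

Stand every geophone canister upright in its own pocket of the rail carriage, swing the toggle clamp over centre down onto them, then lift the index lever, slide the carriage to the mark notch with the canisters still clamped and put the lever fully down to lock it there. Then swing the clamp back over centre so that it stays open, and stand the canisters upright in the plywood crate, one to a compartment, leaving the carriage locked at the mark and the other things on the pier undisturbed.

Things in the scene. Friction and masses are not known exactly. Their poses are not given: they have to be found in the camera images.
- geo0: a green enamelled geophone canister, 2 or 3 of these are present (None if absent): upright cylinder 46 mm across and 46 mm high with a neck 30 mm across on top up to 54 mm; 0.25 kg. Origin at the centre of its underside, z up. They start standing on the pier to the robot's left.
- geo1: a green enamelled geophone canister, 2 or 3 of these are present (None if absent): upright cylinder 46 mm across and 46 mm high with a neck 30 mm across on top up to 54 mm; 0.25 kg. Origin at the centre of its underside, z up. They start standing on the pier to the robot's left.
- geo2: a green enamelled geophone canister, 2 or 3 of these are present (None if absent): upright cylinder 46 mm across and 46 mm high with a neck 30 mm across on top up to 54 mm; 0.25 kg. Origin at the centre of its underside, z up. They start standing on the pier to the robot's left.
- pocket0 (a point): centre of the floor of the left (+y) of three carriage pockets in a row along the carriage's y, 59 mm apart; each 54 mm square inside (4 mm play), walls 8 mm high, 5 mm thick, floor 32 mm above the pier. Axes are the carriage's: x away from the robot, y left along the rail, z up. A canister is in when its origin is within 9 mm. Room for fingers on the x sides: 60 mm at -x, 45 mm at +x.
- pocket1 (a point): centre of the floor of the middle carriage pocket, as pocket0.
- pocket2 (a point): centre of the floor of the right (-y) carriage pocket, as pocket0.
- carriage (a joint): slide of the aluminium carriage along the rail: 0 at the home notch where it starts, grows as the carriage goes to the right (its -y), to 0.17 m. Needs about 4 N and only moves when the lever is up. May be slid by any part of it, for example by the raised lever's grip.
- clamp (a joint): toggle clamp hinge, rad: 0 = arm level, presser bar (164 x 18 mm, 85 mm from the hinge) resting on the necks of canisters in the pockets; grows as the arm lifts and swings back away from the robot, stop 1.95. Its weight (0.45 kg arm) carries it shut below about 1.5 and open above; starts open. Closed: under 0.05 (sinks to -0.06 with no canister). Open: over 1.6. Takes up to 4 N at the grip.
- clamp_pivot (a point): the clamp's hinge axis (along the carriage's y), 85 mm behind (+x of) the middle pocket and 98 mm above the pier; it rides on the carriage. The point's axes turn with the arm: the arm runs 150 mm along its -x.
- clamp_grip (a point): grip point on the clamp's round cross-handle (13 mm thick, 112 mm long, parallel to the hinge axis, at the arm's tip): 36 mm left of the 14 mm wide arm, 150 mm from the hinge axis. Closed it is 65 mm on the robot's side of the pocket row, 98 mm above the pier. Can be pinched from above across the bar; it turns within the fingers as the arm swings.
- lever (a joint): hinge of the index lever at the carriage's left front, rad: 0 = down, locked, its tongue in a notch of the rail; grows as the grip is lifted up and swung towards the robot, stop 1.7. Over 0.9 the tongue is clear and the carriage can slide; stays where it is left (0.08 N m friction). Goes fully down (under 0.15) only with the tongue within 3 mm of the middle of a notch.
- lever_pivot (a point): the lever's hinge axis (along the carriage's y), 50 mm above the pier.
- lever_grip (a point): grip point on the lever's round handle (13 mm thick, 60 mm long, parallel to the hinge axis, sticking out to the left): 70 mm from the hinge axis, 34 mm left of the pivot point. Lever down: behind the hinge (+x), 0.3 rad above level, 71 mm above the pier; up: above the hinge, about 120 mm above the pier. Can be pinched from above across the bar, which turns in the fingers.
- index (a point): point on the carriage straight under the lever's tongue; its x axis and y axis are the carriage's.
- mark_notch (a point): the mark: middle of the notch, 14 mm wide along the rail, between two dark cheeks 18 mm high on a small plate with two brass fingers at the rail's front edge, 90 to 140 mm to the right of the home notch; 20 mm above the pier. The carriage is at the mark when index is over it (within 6 mm in plan; locking needs 3 mm).
- slot0 (a point): centre of the floor of a compartment of the plywood crate on the right: 5 mm above the pier, inside 64 mm (crate's x) by 70 mm (y), walls 20 mm high and 5 mm thick; the three lie in a row along the crate's x, 69 mm apart. Axes are the crate's.
- slot1 (a point): centre of the floor of a compartment of the plywood crate on the right: 5 mm above the pier, inside 64 mm (crate's x) by 70 mm (y), walls 20 mm high and 5 mm thick; the three lie in a row along the crate's x, 69 mm apart. Axes are the crate's.
- slot2 (a point): centre of the floor of a compartment of the plywood crate on the right: 5 mm above the pier, inside 64 mm (crate's x) by 70 mm (y), walls 20 mm high and 5 mm thick; the three lie in a row along the crate's x, 69 mm apart. Axes are the crate's.
- level: bystander: chrome spirit level 150 x 26 x 34 mm behind the rail; origin under its centre.
- lug: bystander: small copper grounding lug about 65 x 20 x 14 mm, behind the rail to the left.
- bakelite: bystander: black bakelite knob 44 mm across, 24 mm high, on the right.
Mind the look-alikes: they are no part of the job. Leave any blue or red look-alike of the geo1 alone.

How it is judged:
By the outcome, as a careful person would: the job done as asked, in the order asked, and still so for the second after the job is handed in, with the robot touching nothing.
Of geo0, geo1, geo2 only 2 to 3 are there at a start; the rules pass over those that are not, and their reading is None.
At some moment in a run one of geo0, geo1, geo2 may be knocked a few centimetres aside while the robot is not near it.
Once in a run the grip may slacken for a moment while it holds something.
It also fails if it takes over 210 s, if anything falls off the work surface, if the arm or the gripper's body presses on something with over 40 N, if the wrist force passes 120 N, or if a joint passes its speed limit or range.

### The arm

A 6-joint arm with a two-finger parallel gripper is mounted at the origin on the work surface. World frame = base frame: x ahead of the robot, y to its left, z up, the work surface at z = 0. Lengths are in m, angles in rad, forces in N, time in s.
With the tool pointing down it reaches from about 0.35 to 0.85 m from the base axis. Payload 8.1 kg.
Tool frame: the origin (TCP) lies between the finger pads; the fingertips stand 11 mm ahead of it and the grasp point (between the pads) lies 8 mm behind it (robot.tips_ahead is the distance from the TCP to the fingertips, in m); z points along the fingers, y is the line along which they close (so a half turn about z gives the same grasp; the last joint's range is limited). The gripper opens to 93 mm and grips with 3 to 60 N. Pads are 15 mm wide; open, the fingers measure 128 mm over their backs; the gripper's body (75 mm by 188 mm) begins 65 mm behind the grasp point.
Start: joints at [-1.431, 0.13, 1.488, -0, 1.523, -0.085], TCP at [0.134, -0.585, 0.23] pointing down, gripper open.
Joint ranges: [-2.96, 2.96], [-0.89, 2.26], [0.02, 2.5], [-1.34, 4.48], [0, 2.73], [-2.66, 2.66]. Speed limits (rad/s): [2.39, 2.39, 2.79, 3.14, 3.14, 3.14].

### API

Orientations are given as a rotation vector (axis times angle).
In Python, from plant import robot gives the robot as it stands. The module is installed in compiled form; this text tells all that it offers.
- The arm moves only by the tool move_arm, never from a script. Its argument "deltas" is one flat list of numbers, 7 for each row, row after row: the shift along the tool's x, y, z in m, then the turn, a rotation vector about the tool's x, y, z in rad, then the opening, from 0 (shut) to 1 (fully open). A call has 1 to 12 rows; each row is the pose to reach, as a shift and turn from the pose commanded when the call began, along the tool's axes at that moment; what a row does not reach only later rows make up. A row lasts 1/8 s, in which the tool goes at most 62.5 mm and 10.7 degrees, less where a joint would pass 70% of its speed; a pose out of reach is approached as far as the arm can. A call with a gripper value outside its range is refused whole. The fingers move at their own pace and stop on an object; "squeeze" is the grip in N (left out, the last holds). Time passes only in rows, so rows that repeat a pose let the fingers close. It gives the time, the measured TCP pose, the force, the opening and the grip force at its end, in the units of the state.
- robot.read_state(): the state, without advancing time (a new reading comes with each control period).
- robot.read_camera(name): name is "side" or "top" or "wrist"; returns (picture, depth): 420x560x3 uint8, red, green, blue; 420x560 float32, m along the optical axis (not along the pixel's ray), 0 where there is no reading.
- robot.camera_model(name): a dict with "K" (3x3 intrinsics, pixels), "R" (3x3) and "t" (3): a world point X has camera coordinates R X + t; the wrist camera has in their place "tool_from_camera" (4x4, takes a point from camera to tool coordinates, whose origin is the TCP and whose axes are the flange's). Camera axes: x right, y down, z forward; pixel columns grow to the right and rows downward; lengths in m; the calibration is good to about 2 mm. A picture is of the moment at which its call begins: read the wrist's pose just before it. camera_model takes no time and is no camera call.
- robot.close_job(): hands the job in; it is judged then, once.
Trained networks look in the newest picture that a camera, given by its name, has taken for a name from the list of things; names that differ only in an ending like _2 or _b are one class to them, and where a whole thing is asked for, a point or a joint stands for the part that bears it (a point fixed in the world has none). Each returns a list of dicts, best first, with "confidence" (0 to 1); they miss things now and then, are a little off and sometimes report something else, mostly with a low value. They report only what shows in the picture. A call takes as long as a camera call. They do not tell look-alikes from the thing itself.
- robot.recognise(camera, label): "uv" ([column, row] in pixels, amid what is visible of it).
The state is a dict: "t": time; "q": joint angles; "dq": joint speeds; "joint_torque": joint torques, N m; "tool_pos": TCP position; "orientation": TCP orientation; "force": force on the tool from outside, world axes, zero at the start; "wrist_torque": the same for the moment, N m; "opening": finger opening in m; "gripper_force": force on a finger pad.
Only numpy, scipy, OpenCV 4.12 (cv2) and the standard library are available. Lean on these libraries where they do the work, as an engineer would, in place of code of your own. Each camera call takes 0.05 s, during which the arm holds its last target. There are 200 camera calls.

## Working session

There is one attempt and no reset: what is moved stays moved. The work goes in short steps, Python scripts to look and compute and a tool call to move; the robot and the scene stay as the last step left them, time stands still between calls to the robot, and variables do not carry over. Pictures are saved under pics/ and viewed, at most 14 in all, crops included, and the job is handed in when it is done.

Besides the shell and the picture viewer there is one more tool, called after ">>>" as name(argument=value, ...) on one line, values as JSON. move_arm: Moves the arm, as the interface text tells. Its arguments: {"type":"object","properties":{"deltas":{"type":"array","items":{"type":"number"}},"squeeze":{"type":"number"}},"required":["deltas"]}

```bash
mkdir -p pics; cat > h.py <<'E'
import numpy as np, cv2
from scipy.spatial.transform import Rotation as Rn
from plant import robot
def grab(c,fn=None):
    s=robot.read_state(); im,d=robot.read_camera(c); m=robot.camera_model(c)
    K=np.array(m["K"])
    if c=="wrist":
        T=np.eye(4);T[:3,:3]=Rn.from_rotvec(s["orientation"]).as_matrix();T[:3,3]=s["tool_pos"]
        W=T@np.array(m["tool_from_camera"])
    else:
        R=np.array(m["R"]);t=np.array(m["t"]);W=np.eye(4);W[:3,:3]=R.T;W[:3,3]=-R.T@t
    if fn: cv2.imwrite("pics/"+fn,im[:,:,::-1])
    v,u=np.mgrid[0:420,0:560]
    P=np.stack([(u-K[0,2])/K[0,0]*d,(v-K[1,2])/K[1,1]*d,d],-1)@W[:3,:3].T+W[:3,3]
    P[d==0]=np.nan
    return im,d,P,K,W
def proj(p,K,W):
    c=W[:3,:3].T@(np.asarray(p)-W[:3,3]); q=K@c; return q[:2]/q[2]
def ray(uv,z,K,W):
    r=W[:3,:3]@np.array([(uv[0]-K[0,2])/K[0,0],(uv[1]-K[1,2])/K[1,1],1]);o=W[:3,3]
    return o+r*(z-o[2])/r[2]
def green(im):
    h=cv2.cvtColor(im,cv2.COLOR_RGB2HSV); return ((h[...,0]>38)&(h[...,0]<88)&(h[...,1]>70)&(h[...,2]>30)).astype(np.uint8)
def blobs(m,P,amin=60):
    n,l,st,c=cv2.connectedComponentsWithStats(m)
    for i in range(1,n):
        if st[i,4]>=amin:
            q=P[l==i]; q=q[~np.isnan(q[:,0])]
            print("uv",c[i].round(),"area",st[i,4],"med",np.median(q,0).round(3),"zmax",np.percentile(q[:,2],98).round(3))
E
python3 - <<'E'
from h import *
s=robot.read_state();print({k:np.round(v,3) for k,v in s.items()})
im,d,P,K,W=grab("top","top0.png");print(W.round(3),K.round(0));blobs(green(im),P)
for n in ["geo0","carriage","clamp_grip","lever_grip","mark_notch","slot0","index","clamp_pivot","lever_pivot"]:
    for r in robot.recognise("top",n)[:5]:
        u,v=np.round(r["uv"]).astype(int);print(n,u,v,round(r["confidence"],2),P[v,u].round(3))
im,d,P,K,W=grab("side","side0.png");print(W.round(3))
E
```

```text
{'t': np.float64(0.0), 'q': array([-1.431,  0.131,  1.489,  0.   ,  1.523, -0.085]), 'dq': array([-0.001, -0.001,  0.   , -0.001, -0.001,  0.001]), 'joint_torque': array([ 4.0000e-03, -5.5984e+01, -4.9176e+01,  7.7000e-02,  3.5000e-02,
       -0.0000e+00]), 'tool_pos': array([ 0.134, -0.584,  0.229]), 'orientation': array([-3.12 , -0.352,  0.   ]), 'force': array([ 0.421,  0.543, -0.024]), 'wrist_torque': array([-0.014, -0.063,  0.005]), 'gripper_force': np.float64(0.0), 'opening': np.float64(0.093)}
[[ 0.013 -0.996  0.083  0.491]
 [-1.    -0.014 -0.016 -0.009]
 [ 0.017 -0.083 -0.996  1.24 ]
 [ 0.     0.     0.     1.   ]] [[388.   0. 278.]
 [  0. 388. 206.]
 [  0.   0.   1.]]
uv [174. 198.] area 136 med [0.608 0.288 0.046] zmax 0.055
uv [166. 232.] area 132 med [0.509 0.309 0.045] zmax 0.054
uv [151. 265.] area 142 med [0.406 0.352 0.045] zmax 0.055
geo0 133 212 0.66 [0.565 0.411 0.058]
geo0 152 266 0.62 [0.403 0.348 0.055]
geo0 175 200 0.56 [0.604 0.286 0.055]
geo0 128 234 0.53 [0.498 0.426 0.051]
geo0 165 230 0.51 [0.512 0.313 0.055]
carriage 248 201 0.78 [0.607 0.065 0.024]
clamp_grip 251 174 0.72 [0.666 0.048 0.184]
mark_notch 251 243 0.44 [0.475 0.054 0.012]
slot0 378 244 0.67 [ 0.477 -0.349  0.006]
index 242 202 0.6 [0.603 0.083 0.031]
clamp_pivot 245 171 0.85 [0.672 0.064 0.195]
clamp_pivot 364 176 0.6 [ 0.692 -0.303  0.02 ]
lever_pivot 215 225 0.67 [0.528 0.16  0.071]
lever_pivot 153 266 0.33 [0.403 0.346 0.05 ]
[[ 0.869 -0.374  0.323  0.302]
 [-0.494 -0.642  0.586 -0.572]
 [-0.012 -0.669 -0.743  0.786]
 [ 0.     0.     0.     1.   ]]
```

```bash
python3 - <<'E'
import cv2
a=cv2.imread("pics/top0.png");cv2.imwrite("pics/top0c.png",cv2.resize(a[130:310,110:430],None,fx=2.5,fy=2.5,interpolation=cv2.INTER_CUBIC))
E
```

```text
(no output)
```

View pics/top0c.png

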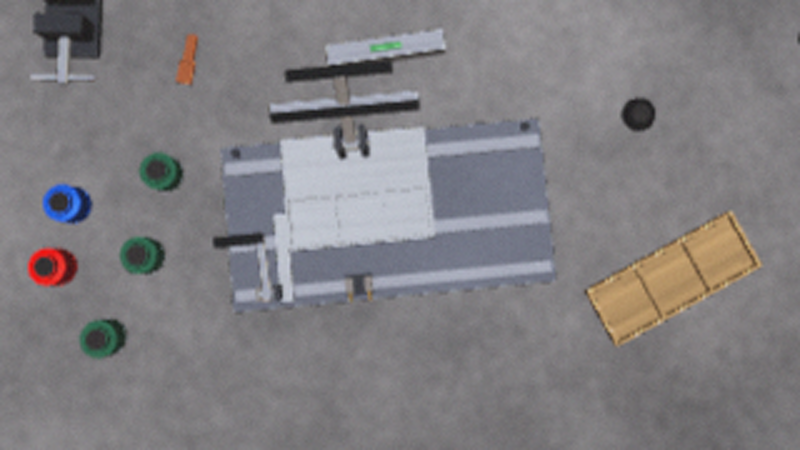

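View pics/side0.png

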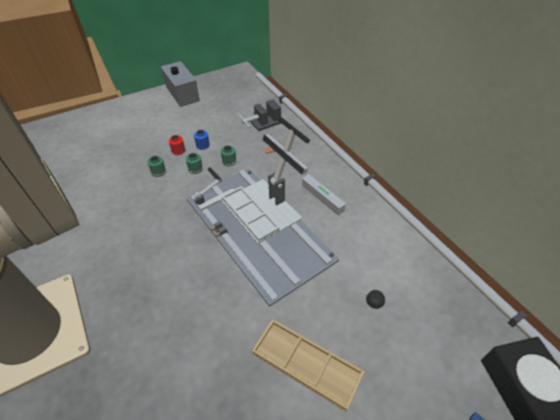

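The crop shows three green canisters at (160,170), (140,255) and (102,338). The look-alikes are blue at (65,203) and red at (50,267), plus a second clamp at (65,50). The carriage is at (355,190), with the lever handle at (240,240) and its hinge at (283,290). The notch plate is at (358,288) and the crate at (673,278). The side view agrees. Next I'll move so the wrist camera looks at the carriage.

```bash
cat >> h.py <<'E'
R0=np.array([[0,1,0],[1,0,0],[0,0,-1.]])  # tool x=+Y, y=+X, z=-Z
def delta(p,R=R0):
    s=robot.read_state();A=Rn.from_rotvec(s["orientation"]).as_matrix()
    print("delta",(A.T@(np.asarray(p)-s["tool_pos"])).round(4),Rn.from_matrix(A.T@R).as_rotvec().round(4))
E
python3 - <<'E'
from h import *
delta([.42,.05,.40]);print(np.array(robot.camera_model("wrist")["tool_from_camera"]).round(3))
E
```

```text
delta [ 0.4206 -0.5551 -0.1703] [-0.    -0.    -1.346]
[[ 0.    -0.97  -0.242  0.065]
 [ 1.     0.     0.     0.001]
 [-0.    -0.242  0.97  -0.155]
 [ 0.     0.     0.     1.   ]]
```

>>> move_arm(deltas=[0.1,-0.1,-0.17,0,0,-0.3,0.65,0.2,-0.2,-0.17,0,0,-0.5,0.65,0.3,-0.35,-0.17,0,0,-0.7,0.65,0.42,-0.555,-0.17,0,0,-1.346,0.65,0.42,-0.555,-0.17,0,0,-1.346,0.65,0.42,-0.555,-0.17,0,0,-1.346,0.65,0.42,-0.555,-0.17,0,0,-1.346,0.65,0.42,-0.555,-0.17,0,0,-1.346,0.65,0.42,-0.555,-0.17,0,0,-1.346,0.65,0.42,-0.555,-0.17,0,0,-1.346,0.65,0.42,-0.555,-0.17,0,0,-1.346,0.65,0.42,-0.555,-0.17,0,0,-1.346,0.65])

```text
t: 2.05
tool_pos: [0.4199, 0.0523, 0.4003]
orientation: [2.219, 2.223, 0.002]
force: [0.6, -0.3, -0.4]
opening: 0.0602
gripper_force: 0.0
```

>>> move_arm(deltas=[0,0,0,0,0,0,0.65])

```text
t: 2.17
tool_pos: [0.42, 0.0525, 0.3999]
orientation: [-2.216, -2.227, -0.001]
force: [0.1, 0.4, -0.1]
opening: 0.0605
gripper_force: 0.0
```

```bash
python3 - <<'E'
from h import *
s=robot.read_state();print(s["t"],s["tool_pos"].round(4),s["orientation"].round(3),s["q"].round(2))
im,d,P,K,W=grab("wrist","w0.png");print(K.round(0));np.savez("w0.npz",im=im,P=P,K=K,W=W)
for n in ["carriage","clamp_grip","clamp","lever","lever_grip","mark_notch","index","clamp_pivot","lever_pivot","pocket0"]:
    for r in robot.recognise("wrist",n)[:4]:
        u,v=np.round(r["uv"]).astype(int);print(n,u,v,round(r["confidence"],2),P[v,u].round(3))
E
```

```text
2.175 [0.42   0.0525 0.3999] [-2.216e+00 -2.227e+00 -1.000e-03] [ 0.   -0.35  1.63  0.    1.87 -0.  ]
[[331.   0. 278.]
 [  0. 331. 209.]
 [  0.   0.   1.]]
carriage 402 170 0.91 [0.617 0.052 0.027]
carriage 408 11 0.56 [0.599 0.276 0.04 ]
clamp_grip 501 182 0.66 [0.668 0.059 0.189]
clamp 501 182 0.79 [0.668 0.059 0.189]
lever 351 92 0.63 [0.518 0.165 0.074]
lever_grip 352 88 0.68 [0.52  0.17  0.073]
lever_grip 293 349 0.36 [ 0.449 -0.295  0.006]
mark_notch 312 174 0.88 [0.474 0.043 0.015]
mark_notch 405 170 0.54 [0.621 0.052 0.028]
mark_notch 499 185 0.48 [0.666 0.056 0.19 ]
index 400 168 0.69 [0.613 0.055 0.026]
clamp_pivot 499 179 0.55 [0.665 0.063 0.189]
lever_pivot 355 92 0.85 [0.524 0.165 0.075]
pocket0 404 167 0.96 [0.619 0.057 0.028]
pocket0 501 21 0.55 [0.749 0.272 0.009]
pocket0 294 350 0.4 [ 0.451 -0.298  0.005]
pocket0 502 181 0.16 [0.669 0.06  0.188]
```

View pics/w0.png

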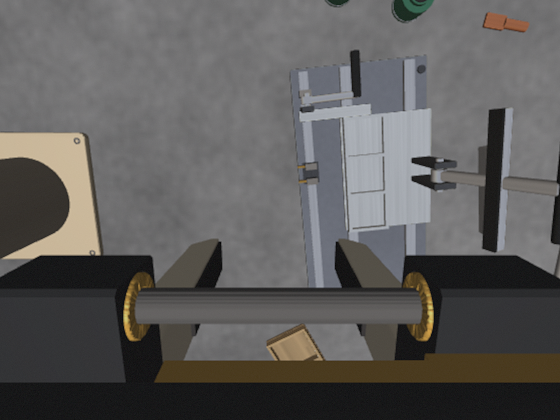

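The wrist view shows the carriage with pockets around (365,135), (366,174) and (368,211), and the lever handle at (355,75). The notch is at (310,174), the clamp presser bar at (497,180) and the clamp posts at (435,175). I'll crop closer.

```bash
python3 - <<'E'
import cv2
a=cv2.imread("pics/w0.png");cv2.imwrite("pics/w0c.png",cv2.resize(a[45:245,285:445],None,fx=3,fy=3,interpolation=cv2.INTER_CUBIC))
E
```

```text
(no output)
```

View pics/w0c.png

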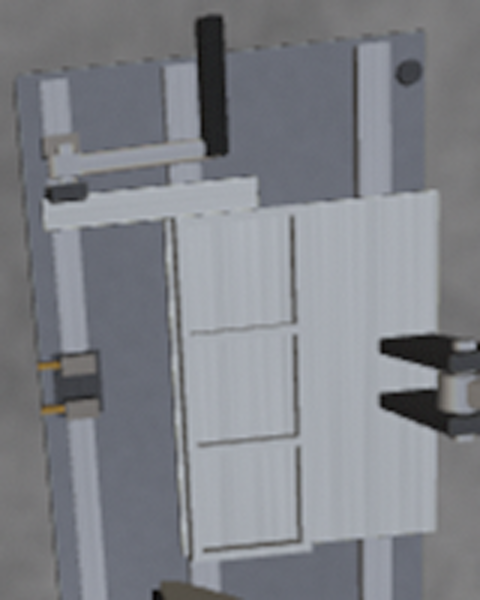

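```bash
python3 - <<'E'
from h import *
f=np.load("w0.npz");P,K,W=f["P"],f["K"],f["W"]
c=lambda u,v:(u/3+285-.33,v/3+45-.33)
Q=[ray(c(*a),.036,K,W)[:2] for a in [(297,324),(299,436),(300,541)]];Q=np.array(Q);print(Q.round(4))
e=Q[0]-Q[2];L=np.hypot(*e);ey=e/L;ex=np.array([ey[1],-ey[0]]);print("len",L,"yaw",np.degrees(np.arctan2(ex[1],ex[0])))
p1=np.mean([Q[0]-27e-3*ex-32e-3*ey,Q[1]-27e-3*ex+27e-3*ey,Q[2]-27e-3*ex+86e-3*ey],0);print("p0,1,2",p1+.059*ey,p1,p1-.059*ey)
print("exey",ex,ey)
for n,a,z in [("hA",(209,18),.071),("hB",(217,152),.071),("cheek1",(80,362),.036),("cheek2",(82,408),.036),("notch",(80,386),.02),("hub",(62,165),.05),("home",(62,142),.03),("platefl",(168,219),.032),("postmid",(440,390),.11)]:
    u,v=c(*a);print(n,ray((u,v),z,K,W).round(4),P[round(v),round(u)].round(4))
q=P.reshape(-1,3)
for n,m in [("floor",(P[...,0]>.55)&(P[...,0]<.58)&(abs(P[...,1]-.05)<.08)&(P[...,2]>.02))]: print(n,np.median(P[m],0))
m=(P[...,2]>.13)&(P[...,0]>.6)
pts=P[m];print(len(pts),pts.min(0),pts.max(0))
# clamp bars
for lo,hi in [(.64,.70),(.70,.78)]:
    s=pts[(pts[:,0]>lo)&(pts[:,0]<hi)]
    if len(s):print(lo,np.percentile(s,[2,50,98],axis=0).round(3))
im,d,P,K,W=grab("top");np.savez("t0.npz",im=im,P=P,K=K,W=W)
m=green(im);n,l,st,ct=cv2.connectedComponentsWithStats(m)
# refined canister centre: fit top ring z~.046
for i in range(1,n):
    if st[i,4]<60: continue
    u0,v0=ct[i];box=P[int(v0)-14:int(v0)+14,int(u0)-14:int(u0)+14].reshape(-1,3)
    h=box[box[:,2]>.040];print("can",u0.round(),v0.round(),np.median(h,0).round(4),((h.min(0)+h.max(0))/2).round(4),np.ptp(h,axis=0).round(3))
# crate
hsv=cv2.cvtColor(im,cv2.COLOR_RGB2HSV);m=((hsv[...,0]>8)&(hsv[...,0]<28)&(hsv[...,1]>60)).astype(np.uint8);m=cv2.morphologyEx(m,cv2.MORPH_CLOSE,np.ones((5,5)))
n,l,st,ct=cv2.connectedComponentsWithStats(m)
for i in range(1,n):
    if st[i,4]>800: print("crate?",ct[i],st[i],cv2.minAreaRect(np.argwhere(l==i)[:,::-1].astype(np.float32)))
E
```

```text
[[ 0.5822  0.0796]
 [ 0.5881  0.0208]
 [ 0.5934 -0.0373]]
len 0.11748953350842452 yaw 5.500710326036268
p0,1,2 [0.55276929 0.10403623] [0.55842492 0.04530793] [ 0.56408055 -0.01342038]
exey [0.99539501 0.09585809] [-0.09585809  0.99539501]
hA [0.5204 0.2178 0.071 ] [0.5189 0.2163 0.076 ]
hB [0.5276 0.1607 0.071 ] [0.5264 0.1607 0.0763]
cheek1 [0.4706 0.0594 0.036 ] [0.4706 0.0592 0.0298]
cheek2 [0.4723 0.0352 0.036 ] [0.473  0.0336 0.0295]
notch [0.4726 0.0447 0.02  ] [0.4726 0.0444 0.0143]
hub [0.4576 0.1562 0.05  ] [0.4564 0.155  0.0593]
home [0.4589 0.1687 0.03  ] [0.4583 0.1686 0.0307]
platefl [0.5135 0.1317 0.032 ] [0.5151 0.1313 0.0264]
postmid [0.6256 0.056  0.11  ] [0.6318 0.0536 0.0958]
floor [0.56529639 0.05663452 0.03207041]
4805 [ 0.64656897 -0.02445968  0.13004774] [0.70041635 0.13978827 0.24323654]
0.64 [[ 0.652 -0.018  0.141]
 [ 0.668  0.059  0.186]
 [ 0.696  0.135  0.24 ]]
0.7 [[0.7   0.005 0.242]
 [0.7   0.005 0.242]
 [0.7   0.005 0.242]]
can 174.0 198.0 [0.6097 0.2947 0.0479] [0.6108 0.2953 0.0492] [0.044 0.043 0.018]
can 166.0 231.0 [0.5056 0.3153 0.0479] [0.5058 0.3157 0.05  ] [0.043 0.043 0.02 ]
can 150.0 265.0 [0.4061 0.3561 0.0498] [0.4195 0.2459 0.4237] [0.077 0.273 0.767]
crate? [278.03530014  37.05900409] [   0   27  560   21 5864] ((279.5267333984375, 35.668880462646484), (559.2890625, 13.896690368652344), 1.1515189409255981)
crate? [546.38801554 268.38006288] [ 529  168   31  214 5407] ((544.0, 274.5), (213.0, 30.0), 90.0)
crate? [378.81217985 240.9123506 ] [ 344  215   71   54 1757] ((378.9953308105469, 240.89151000976562), (26.613229751586914, 67.31010437011719), 60.945396423339844)
crate? [220.41505362 336.60160518] [  157   255   145   165 14827] ((228.99998474121094, 337.0), (163.99996948242188, 143.99996948242188), 90.0)
crate? [472.74743809 392.60546541] [ 410  359  123   61 4684] ((471.46343994140625, 395.8009948730469), (47.77950668334961, 115.9355697631836), 72.47443389892578)
```

>>> move_arm(deltas=[0.263,0.086,0.18,0,0,-1.571,0.7,0.263,0.086,0.18,0,0,-1.571,0.7,0.263,0.086,0.18,0,0,-1.571,0.7,0.263,0.086,0.18,0,0,-1.571,0.7,0.263,0.086,0.18,0,0,-1.571,0.7,0.263,0.086,0.18,0,0,-1.571,0.7,0.263,0.086,0.18,0,0,-1.571,0.7,0.263,0.086,0.18,0,0,-1.571,0.7,0.263,0.086,0.18,0,0,-1.571,0.7,0.263,0.086,0.18,0,0,-1.571,0.7,0.263,0.086,0.18,0,0,-1.571,0.7])

```text
t: 4.15
tool_pos: [0.5055, 0.3127, 0.2196]
orientation: [-0.003, -3.142, 0.0]
force: [0.3, -0.4, -0.1]
opening: 0.0651
gripper_force: 0.0
```

```bash
cat >> h.py <<'E'
def cans(cam="wrist",fn=None):
    "green canister axis positions: centre of each green blob's hull, seen at z of rim"
    im,d,P,K,W=grab(cam,fn); m=green(im); n,l,st,c=cv2.connectedComponentsWithStats(m)
    out=[]
    for i in range(1,n):
        if st[i,4]<(300 if cam=="wrist" else 60): continue
        q=P[(l==i)]; q=q[(q[:,2]>.03)]
        if not len(q): continue
        zt=np.percentile(q[:,2],90); t=q[q[:,2]>zt-.006]   # top rim annulus
        (cx,cy),r=cv2.minEnclosingCircle(t[:,:2].astype(np.float32))
        print("can uv",c[i].round(),"area",st[i,4],"ztop",zt.round(4),"circle",round(cx,4),round(cy,4),"r",round(r,4),"midrange",((np.percentile(t,1,0)+np.percentile(t,99,0))/2)[:2].round(4))
    return im,P,K,W
RY=np.array([[-1,0,0],[0,1,0],[0,0,-1.]]) # yaw 180: tool x=-X, y=+Y
E
python3 - <<'E'
from h import *
s=robot.read_state();print(s["t"],s["tool_pos"].round(4),s["orientation"].round(3),s["q"].round(2))
cans("wrist","w1.png");cans("top")
E
```

```text
4.15 [0.5055 0.3127 0.2196] [-3.000e-03 -3.142e+00  0.000e+00] [ 0.47  0.12  1.52  0.    1.5  -1.1 ]
can uv [327.  89.] area 1371 ztop 0.0539 circle 0.4016 0.3609 r 0.0215 midrange [0.4028 0.3594]
can uv [281. 192.] area 1139 ztop 0.0539 circle 0.5042 0.3162 r 0.0205 midrange [0.504  0.3154]
can uv [264. 274.] area 929 ztop 0.0536 circle 0.538 0.2937 r 0.0682 midrange [0.538  0.2961]
can uv [174. 198.] area 138 ztop 0.0528 circle 0.6088 0.2954 r 0.0222 midrange [0.6102 0.2963]
can uv [153. 264.] area 95 ztop 0.0502 circle 0.4053 0.3584 r 0.0213 midrange [0.4054 0.354 ]
```

View pics/w1.png

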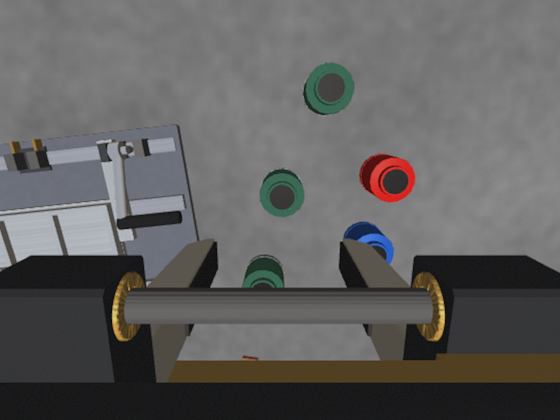

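The view shows green canisters at (329,88), (282,193) and (264,280). Red is at (388,180) and blue at (370,245). I choose the green at (282,193). The lever hub and home notch are at (122,150).

```bash
cat >> h.py <<'E'
def neck(P,xy,zb=0.0,r=.03):
    "centre of the neck disc (top .054 above underside) near xy"
    m=(np.abs(P[...,2]-zb-.054)<.004)&(np.hypot(P[...,0]-xy[0],P[...,1]-xy[1])<r)
    t=P[m]; (cx,cy),rr=cv2.minEnclosingCircle(t[:,:2].astype(np.float32))
    return t[:,:2].mean(0).round(4),np.round([cx,cy,rr],4),len(t),np.median(t[:,2]).round(4)
E
python3 - <<'E'
from h import *
im,d,P,K,W=grab("wrist")
print(neck(P,(.505,.315)),neck(P,(.403,.359)),ray((282,196.5),.054,K,W))
for u,v in [(103,150),(141,147),(124,150),(12,157),(40,157),(27,158)]: print(u,v,P[v,u].round(4))
cv2.imwrite("pics/w1c.png",cv2.resize(cv2.cvtColor(im,cv2.COLOR_RGB2BGR)[110:270,0:210],None,fx=3.5,fy=3.5,interpolation=cv2.INTER_CUBIC))
im,d,P,K,W=grab("top");print([neck(P,c) for c in [(.505,.315),(.405,.356),(.609,.295)]])
E
```

```text
(array([0.5037, 0.3156]), array([0.5042, 0.3155, 0.0151]), 695, np.float64(0.0545)) (array([0.4023, 0.3601]), array([0.4022, 0.3602, 0.015 ]), 882, np.float64(0.0544)) [0.50455772 0.31548673 0.054     ]
103 150 [0.4589 0.1449 0.0554]
141 147 [0.4577 0.1705 0.0289]
124 150 [0.4591 0.164  0.0535]
12 157 [0.4678 0.0357 0.0288]
40 157 [0.4682 0.0619 0.0248]
27 158 [0.4701 0.0402 0.0144]
[(array([nan, nan]), array([0., 0., 0.]), 0, np.float64(nan)), (array([0.4065, 0.3558]), array([0.4058, 0.3548, 0.0151]), 40, np.float64(0.0535)), (array([0.6097, 0.2961]), array([0.6096, 0.2941, 0.0187]), 64, np.float64(0.0532))]h.py:51: RuntimeWarning: Mean of empty slice.
  return t[:,:2].mean(0).round(4),np.round([cx,cy,rr],4),len(t),np.median(t[:,2]).round(4)
  ret = um.true_divide(
  return _methods._mean(a, axis=axis, dtype=dtype,
  ret = ret.dtype.type(ret / rcount)
```

View pics/w1c.png

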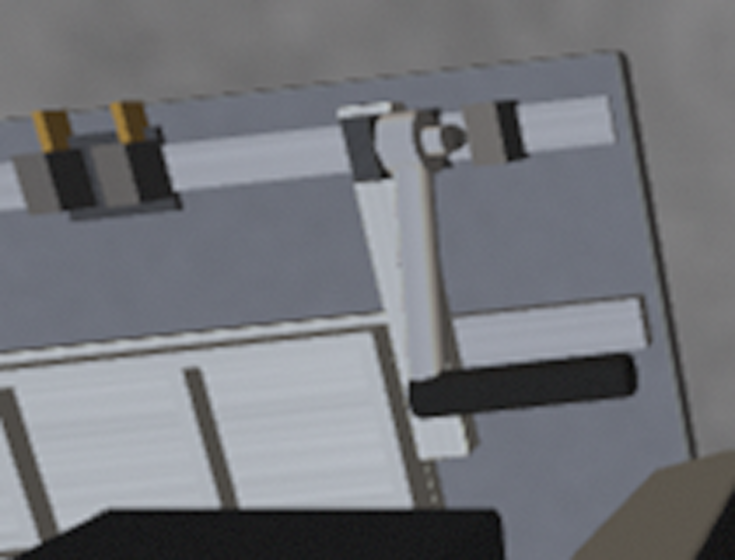

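The crop shows the mark cheeks at (40,182) and (117,172), and the home notch's left cheek at (486,132). I'll measure their spacing while picking the first canister.

>>> move_arm(deltas=[0.001,0.003,0.06,0,0,0,0.7,0.001,0.003,0.12,0,0,0,0.7,0.001,0.003,0.16,0,0,0,0.7,0.001,0.003,0.186,0,0,0,0.7,0.001,0.003,0.186,0,0,0,0.7,0.001,0.003,0.186,0,0,0,0.3,0.001,0.003,0.186,0,0,0,0.3,0.001,0.003,0.186,0,0,0,0.3,0.001,0.003,0.186,0,0,0,0.3,0.001,0.003,0.186,0,0,0,0.3], squeeze=25)

```text
t: 5.6
tool_pos: [0.5057, 0.3164, 0.0356]
orientation: [-0.0, 3.139, 0.002]
force: [-0.6, -0.3, 7.2]
opening: 0.0453
gripper_force: 25.0
```

```bash
python3 - <<'E'
from h import *
s=robot.read_state();print(s["t"],s["tool_pos"].round(4),s["opening"],s["gripper_force"])
# camera pose at w1
K=np.array(robot.camera_model("wrist")["K"]);T=np.eye(4);T[:3,:3]=Rn.from_rotvec([-.003,-3.142,0]).as_matrix();T[:3,3]=[.5055,.3127,.2196];W=T@np.array(robot.camera_model("wrist")["tool_from_camera"])
f=lambda u,v,z:ray((u/3.5-.35,v/3.5+110-.35),z,K,W)
ey=np.array([-.09586,.99540])
a=f(117,172,.0295);b=f(486,132,.0295);c=f(40,182,.0295)
print(a,b,c,"dist",(b-a)[:2]@ey,"mark mid",(a+c)/2)
E
```

```text
5.6 [0.5057 0.3164 0.0356] 0.04532505909629708 25.00263791793259
[0.46944489 0.05781439 0.0295    ] [0.45796759 0.16826981 0.0295    ] [0.47235172 0.03443743 0.0295    ] dist 0.11104754619672934 mark mid [0.47089831 0.04612591 0.0295    ]
```

>>> move_arm(deltas=[0,0,-0.03,0,0,0,0.3,0,0,-0.08,0,0,0,0.3,0,0,-0.13,0,0,0,0.3,-0.01,-0.04,-0.13,0,0,0,0.3,-0.02,-0.08,-0.13,0,0,0,0.3,-0.03,-0.12,-0.13,0,0,0,0.3,-0.035,-0.16,-0.13,0,0,0,0.3,-0.045,-0.2,-0.13,0,0,0,0.3,-0.05,-0.24,-0.13,0,0,0,0.3,-0.054,-0.271,-0.13,0,0,0,0.3,-0.054,-0.271,-0.13,0,0,0,0.3,-0.054,-0.271,-0.13,0,0,0,0.3], squeeze=30)

```text
t: 7.1
tool_pos: [0.5583, 0.0451, 0.1636]
orientation: [-0.0, -3.141, -0.001]
force: [0.6, -0.4, -3.4]
opening: 0.0454
gripper_force: 30.0
```

```bash
python3 - <<'E'
from h import *
s=robot.read_state();print(s["t"],s["tool_pos"].round(4),s["orientation"].round(3),s["force"].round(1))
im,d,P,K,W=grab("wrist","w2.png");p=s["tool_pos"]
print(neck(P,p[:2],p[2]-.033)); delta([.5584,.0453,.065],RY)
E
```

```text
7.1 [0.5583 0.0451 0.1636] [-0.000e+00 -3.141e+00 -1.000e-03] [ 0.6 -0.4 -3.4]
(array([0.5518, 0.0445]), array([0.5475, 0.0451, 0.028 ]), 2411, np.float64(0.1826))
delta [-0.0001 -0.0003  0.0986] [ 0.0005 -0.0003  0.0006]
```

View pics/w2.png

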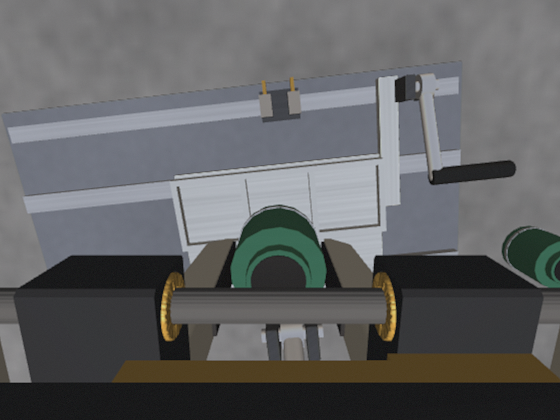

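The canister is held upright at (278,250), and the pocket dividers show at u≈248 and 310. I'll locate the divider lines numerically.

```bash
python3 - <<'E'
from h import *
im=cv2.imread("pics/w2.png");g=cv2.cvtColor(im,cv2.COLOR_BGR2GRAY).astype(float)
s=robot.read_state();K=np.array(robot.camera_model("wrist")["K"]);T=np.eye(4);T[:3,:3]=Rn.from_rotvec(s["orientation"]).as_matrix();T[:3,3]=s["tool_pos"];W=T@np.array(robot.camera_model("wrist")["tool_from_camera"])
ey=np.array([-.09586,.99540]);ex=np.array([.9954,.09586]);p1=np.array([.5584,.0453])
for v in (185,192,199,206,213):
    r=g[v];mn=[u for u in range(175,395) if r[u]==r[u-4:u+5].min() and r[u]<np.median(r[u-8:u+9])-18]
    print(v,[(u,int(r[u]),((ray((u,v),.036,K,W)[:2]-p1)@ey*1e3).round(1)) for u in mn])
for u in (200,225,265,290,330,350):
    c=g[:,u];mn=[v for v in range(150,260) if c[v]==c[v-4:v+5].min() and c[v]<np.median(c[v-8:v+9])-15]
    print(u,[(v,int(c[v]),((ray((u,v),.036,K,W)[:2]-p1)@ex*1e3).round(1)) for v in mn])
E
```

```text
185 [(246, 124, np.float64(-26.6)), (309, 149, np.float64(27.7)), (377, 69, np.float64(86.2))]
192 [(178, 69, np.float64(-86.2)), (179, 69, np.float64(-85.3)), (247, 115, np.float64(-26.4)), (310, 146, np.float64(28.1)), (378, 68, np.float64(86.9))]
199 [(180, 69, np.float64(-85.5)), (248, 118, np.float64(-26.3)), (310, 137, np.float64(27.6)), (378, 70, np.float64(86.8))]
206 [(181, 71, np.float64(-85.6)), (249, 129, np.float64(-26.2)), (272, 66, np.float64(-6.0)), (284, 57, np.float64(4.4)), (311, 142, np.float64(28.1)), (378, 70, np.float64(86.7))]
213 [(182, 68, np.float64(-85.8)), (254, 84, np.float64(-22.5)), (311, 138, np.float64(27.6)), (378, 69, np.float64(86.5))]
200 [(177, 90, np.float64(-32.5)), (243, 80, np.float64(26.9))]
225 [(169, 90, np.float64(-37.3)), (174, 86, np.float64(-33.0))]
265 [(170, 92, np.float64(-33.2)), (250, 47, np.float64(39.2)), (251, 47, np.float64(40.2))]
290 [(162, 89, np.float64(-37.9)), (167, 86, np.float64(-33.7)), (249, 46, np.float64(40.4)), (250, 46, np.float64(41.4))]
330 [(163, 90, np.float64(-33.8)), (230, 78, np.float64(25.8))]
350 [(161, 102, np.float64(-33.9)), (228, 79, np.float64(25.7))]
```

>>> move_arm(deltas=[-0.001,0.001,0.03,0,0,0,0.3,-0.001,0.001,0.06,0,0,0,0.3,-0.001,0.001,0.08,0,0,0,0.3,-0.001,0.001,0.09,0,0,0,0.3,-0.001,0.001,0.096,0,0,0,0.3,-0.001,0.001,0.0965,0,0,0,0.3,-0.001,0.001,0.0965,0,0,0,0.3])

```text
t: 8.02
tool_pos: [0.5602, 0.0457, 0.0679]
orientation: [-0.0, 3.14, -0.0]
force: [0.3, -0.2, -3.3]
opening: 0.0451
gripper_force: 30.0
```

>>> move_arm(deltas=[0.001,0,0.0015,0,0,0,0.3,0.001,0,0.0025,0,0,0,0.3,0.001,0,0.0025,0,0,0,0.3])

```text
t: 8.4
tool_pos: [0.56, 0.0457, 0.0675]
orientation: [-0.0, 3.138, -0.0]
force: [-5.6, 0.7, 13.4]
opening: 0.0451
gripper_force: 30.0
```

>>> move_arm(deltas=[0,0,0,0,0,0,0.58,0,0,0,0,0,0,0.58,0,0,-0.01,0,0,0,0.58,0,0,-0.06,0,0,0,0.58,0,0,-0.12,0,0,0,0.58,0,0,-0.15,0,0,0,0.58])

```text
t: 9.15
tool_pos: [0.5601, 0.0458, 0.2196]
orientation: [-0.0, 3.136, -0.0]
force: [0.5, -0.1, -0.2]
opening: 0.054
gripper_force: 0.0
```

>>> move_arm(deltas=[0.158,0.315,-0.01,0,0,1.571,0.7,0.158,0.315,-0.01,0,0,1.571,0.7,0.158,0.315,-0.01,0,0,1.571,0.7,0.158,0.315,-0.01,0,0,1.571,0.7,0.158,0.315,-0.01,0,0,1.571,0.7,0.158,0.315,-0.01,0,0,1.571,0.7,0.158,0.315,-0.01,0,0,1.571,0.7,0.158,0.315,-0.01,0,0,1.571,0.7,0.158,0.315,-0.01,0,0,1.571,0.7,0.158,0.315,-0.01,0,0,1.571,0.7,0.158,0.315,-0.01,0,0,1.571,0.7])

```text
t: 10.52
tool_pos: [0.4006, 0.3607, 0.225]
orientation: [2.217, 2.226, 0.001]
force: [0.2, -0.0, 0.8]
opening: 0.0653
gripper_force: 0.0
```

```bash
python3 - <<'E'
from h import *
s=robot.read_state();print(s["t"],s["tool_pos"].round(4),s["orientation"].round(3))
im,d,P,K,W=grab("top")
print("p1",neck(P,(.558,.046),.032)); print(neck(P,(.405,.356)),neck(P,(.609,.295)))
im,P,K,W=cans("wrist");print(neck(P,(.402,.36)))
E
```

```text
10.525 [0.4006 0.3607 0.225 ] [2.217e+00 2.226e+00 1.000e-03]
p1 (array([0.5605, 0.0466]), array([0.5607, 0.0486, 0.0169]), 75, np.float64(0.0856))
(array([0.4037, 0.3608]), array([0.4031, 0.3613, 0.0149]), 75, np.float64(0.0538)) (array([0.6098, 0.2959]), array([0.6102, 0.2994, 0.0188]), 69, np.float64(0.0531))
can uv [281. 189.] area 1104 ztop 0.054 circle 0.4056 0.3625 r 0.0183 midrange [0.4045 0.3611]
can uv [462. 241.] area 1221 ztop 0.054 circle 0.5326 0.346 r 0.1036 midrange [0.533  0.3456]
(array([0.4031, 0.361 ]), array([0.403 , 0.3605, 0.015 ]), 675, np.float64(0.0545))
```

>>> move_arm(deltas=[0,0.002,0.06,0,0,0,0.7,0,0.002,0.12,0,0,0,0.7,0,0.002,0.165,0,0,0,0.7,0,0.002,0.19,0,0,0,0.7,0,0.002,0.191,0,0,0,0.7,0,0.002,0.191,0,0,0,0.3,0,0.002,0.191,0,0,0,0.3,0,0.002,0.191,0,0,0,0.3,0,0.002,0.191,0,0,0,0.3,0,0.002,0.191,0,0,0,0.3])

```text
t: 11.88
tool_pos: [0.4037, 0.3616, 0.0355]
orientation: [2.221, 2.221, 0.005]
force: [-0.2, -1.2, 6.8]
opening: 0.0455
gripper_force: 30.0
```

>>> move_arm(deltas=[0,0,-0.03,0,0,0,0.3,0,0,-0.08,0,0,0,0.3,0,0,-0.13,0,0,0,0.3,-0.04,0.018,-0.13,0,0,0,0.3,-0.09,0.038,-0.13,0,0,0,0.3,-0.14,0.06,-0.13,0,0,0,0.3,-0.19,0.08,-0.13,0,0,0,0.3,-0.24,0.1,-0.13,0,0,0,0.3,-0.29,0.124,-0.13,0,0,0,0.3,-0.34,0.145,-0.13,0,0,0,0.3,-0.373,0.16,-0.13,0,0,0,0.3,-0.373,0.16,-0.13,0,0,0,0.3])

```text
t: 13.38
tool_pos: [0.5627, -0.0148, 0.1633]
orientation: [-2.225, -2.218, 0.001]
force: [-0.6, 0.0, -4.3]
opening: 0.0453
gripper_force: 30.0
```

```bash
python3 - <<'E'
from h import *
s=robot.read_state();p=s["tool_pos"];print(s["t"],p.round(4),s["force"].round(1),s["opening"],s["gripper_force"])
im,d,P,K,W=grab("wrist")
m=(P[...,2]>.186-.165+p[2]-.003)&(np.hypot(P[...,0]-p[0],P[...,1]-p[1])<.03);t=P[m];print(t.mean(0),np.percentile(t,[2,98],axis=0).round(4))
# clamp bar front edge
m=(P[...,2]>.15)&(P[...,0]>.63)&(P[...,1]>.02);t=P[m];print(len(t),np.percentile(t,[1,50,99],axis=0).round(3))
g=cv2.cvtColor(im,cv2.COLOR_RGB2GRAY).astype(float)
ey=np.array([-.101,.995]);ex=np.array([.995,.101]);p2=np.array([.5637,-.0128])
# neutral view: image up=+Y, right=+X; scan columns for divider lines, rows for +x wall
for u in range(225,345,12):
    c=g[:,u];mn=[v for v in range(60,290) if c[v]==c[v-3:v+4].min() and c[v]<np.median(c[v-8:v+9])-15]
    print(u,[(v,int(c[v]),((ray((u,v),.036,K,W)[:2]-p2)@ey*1e3).round(1)) for v in mn])
E
```

```text
13.375 [ 0.5627 -0.0148  0.1633] [-0.6  0.  -4.3] 0.045302970475295405 29.99632882681908
[0.56294897 0.00344052 0.25311875] [[ 0.5371 -0.0192  0.1819]
 [ 0.5859  0.0141  0.2769]]
10789 [[0.655 0.021 0.152]
 [0.662 0.057 0.182]
 [0.673 0.095 0.189]]
225 [(86, 95, np.float64(99.2))]
237 [(106, 110, np.float64(82.9)), (110, 111, np.float64(79.8)), (171, 93, np.float64(30.2)), (245, 50, np.float64(-36.3)), (289, 38, np.float64(-79.5))]
249 [(101, 137, np.float64(85.8)), (168, 129, np.float64(31.7)), (195, 112, np.float64(8.4)), (263, 42, np.float64(-54.8)), (289, 39, np.float64(-80.7))]
261 [(100, 129, np.float64(85.5)), (167, 118, np.float64(31.5)), (252, 45, np.float64(-45.2))]
273 [(98, 143, np.float64(86.1)), (205, 81, np.float64(-2.7)), (248, 44, np.float64(-42.5))]
285 [(97, 135, np.float64(85.8)), (246, 43, np.float64(-41.7)), (248, 43, np.float64(-43.6))]
297 [(96, 127, np.float64(85.6)), (163, 118, np.float64(31.7)), (253, 42, np.float64(-49.6))]
309 [(160, 153, np.float64(33.1)), (267, 59, np.float64(-64.4)), (289, 38, np.float64(-86.5))]
321 [(247, 30, np.float64(-46.1)), (289, 39, np.float64(-87.7))]
333 []
```

>>> move_arm(deltas=[0.002,0.001,0.03,0,0,0,0.3,0.002,0.001,0.06,0,0,0,0.3,0.002,0.001,0.08,0,0,0,0.3,0.002,0.001,0.09,0,0,0,0.3,0.002,0.001,0.096,0,0,0,0.3,0.002,0.001,0.098,0,0,0,0.3,0.002,0.001,0.0985,0,0,0,0.3,0.002,0.001,0.0985,0,0,0,0.3])

```text
t: 14.42
tool_pos: [0.5645, -0.0102, 0.0675]
orientation: [2.22, 2.22, 0.002]
force: [-5.4, 0.8, 6.4]
opening: 0.0452
gripper_force: 30.0
```

>>> move_arm(deltas=[0,0,0,0,0,0,0.57,0,0,0,0,0,0,0.57,0,0,-0.01,0,0,0,0.57,0,0,-0.06,0,0,0,0.57,0,0,-0.12,0,0,0,0.57,0,0,-0.157,0,0,0,0.57,0.06,0,-0.157,0,0,0,0.6,0.12,0,-0.157,0,0,0,0.6,0.18,0.01,-0.157,0,0,0,0.65,0.24,0.03,-0.157,0,0,0,0.7,0.306,0.045,-0.157,0,0,0,0.7,0.306,0.045,-0.157,0,0,0,0.7])

```text
t: 15.92
tool_pos: [0.608, 0.2999, 0.2217]
orientation: [-2.216, -2.225, -0.0]
force: [0.6, -1.1, -0.6]
opening: 0.065
gripper_force: 0.0
```

>>> move_arm(deltas=[0,0,0,0,0,0,0.7,0,0,0,0,0,0,0.7])

```text
t: 16.18
tool_pos: [0.6087, 0.2943, 0.2228]
orientation: [2.223, 2.219, 0.0]
force: [-0.3, -1.2, 0.7]
opening: 0.065
gripper_force: 0.0
```

```bash
python3 - <<'E'
from h import *
s=robot.read_state();print(s["t"],s["tool_pos"].round(4),s["orientation"].round(3))
im,d,P,K,W=grab("top")
print("p1",neck(P,(.558,.046),.032),neck(P,(.564,-.013),.032)); print(neck(P,(.609,.295)))
im,P,K,W=cans("wrist");print(neck(P,(.61,.296)))
E
```

```text
16.175 [0.6087 0.2943 0.2228] [2.223 2.219 0.   ]
p1 (array([0.5605, 0.0464]), array([0.5591, 0.0439, 0.0174]), 74, np.float64(0.0856)) (array([ 0.5645, -0.0099]), array([ 0.5676, -0.011 ,  0.0182]), 72, np.float64(0.0846))
(array([0.6096, 0.2967]), array([0.6094, 0.2961, 0.0143]), 62, np.float64(0.0537))
can uv [280. 189.] area 1100 ztop 0.0539 circle 0.61 0.2961 r 0.0197 midrange [0.6099 0.2955]
(array([0.6097, 0.2957]), array([0.6097, 0.2951, 0.015 ]), 685, np.float64(0.0545))
```

>>> move_arm(deltas=[0.001,0.001,0.06,0,0,0,0.7,0.001,0.001,0.12,0,0,0,0.7,0.001,0.001,0.165,0,0,0,0.7,0.001,0.001,0.187,0,0,0,0.7,0.001,0.001,0.189,0,0,0,0.7,0.001,0.001,0.189,0,0,0,0.3,0.001,0.001,0.189,0,0,0,0.3,0.001,0.001,0.189,0,0,0,0.3,0.001,0.001,0.189,0,0,0,0.3,0.001,0.001,0.189,0,0,0,0.3])

```text
t: 17.52
tool_pos: [0.611, 0.2974, 0.0357]
orientation: [2.22, 2.221, 0.005]
force: [-1.1, 0.6, 6.6]
opening: 0.0452
gripper_force: 30.0
```

>>> move_arm(deltas=[0,0,-0.03,0,0,0,0.3,0,0,-0.08,0,0,0,0.3,0,0,-0.13,0,0,0,0.3,-0.04,-0.02,-0.13,0,0,0,0.3,-0.08,-0.03,-0.13,0,0,0,0.3,-0.12,-0.04,-0.13,0,0,0,0.3,-0.16,-0.05,-0.13,0,0,0,0.3,-0.191,-0.059,-0.13,0,0,0,0.3,-0.191,-0.059,-0.13,0,0,0,0.3,-0.191,-0.059,-0.13,0,0,0,0.3,-0.191,-0.059,-0.13,0,0,0,0.3])

```text
t: 18.9
tool_pos: [0.5506, 0.1067, 0.1632]
orientation: [-2.22, -2.223, -0.001]
force: [0.0, -0.5, -2.3]
opening: 0.0455
gripper_force: 30.0
```

Well aligned with pocket 0, so I'll lower it.

>>> move_arm(deltas=[0,0.001,0.03,0,0,0,0.3,0,0.001,0.06,0,0,0,0.3,0,0.001,0.08,0,0,0,0.3,0,0.001,0.09,0,0,0,0.3,0,0.001,0.096,0,0,0,0.3,0,0.001,0.098,0,0,0,0.3,0,0.001,0.0985,0,0,0,0.3,0,0.001,0.0985,0,0,0,0.3])

```text
t: 19.9
tool_pos: [0.5524, 0.106, 0.0675]
orientation: [2.221, 2.221, 0.002]
force: [-8.8, -0.4, 12.9]
opening: 0.0453
gripper_force: 30.0
```

>>> move_arm(deltas=[0,0,0,0,0,0,0.57,0,0,0,0,0,0,0.57,0,0,-0.01,0,0,0,0.57,0,0,-0.06,0,0,0,0.57,0,0,-0.12,0,0,0,0.57,0,0,-0.18,0,0,0,0.57,0,0,-0.24,0,0,0,0.57,-0.01,0.05,-0.28,0,0,0,0.5,-0.01,0.1,-0.28,0,0,0,0.4,-0.01,0.12,-0.28,0,0,0,0.4,-0.01,0.12,-0.28,0,0,0,0.4,-0.01,0.12,-0.28,0,0,0,0.4])

```text
t: 21.4
tool_pos: [0.6709, 0.0958, 0.3451]
orientation: [-2.221, -2.222, -0.0]
force: [0.1, -0.5, -0.2]
opening: 0.0375
gripper_force: 0.0
```

```bash
python3 - <<'E'
from h import *
s=robot.read_state();print(s["t"],s["tool_pos"].round(4),s["orientation"].round(3))
im,d,P,K,W=grab("top")
for c in [(.552,.105),(.558,.046),(.564,-.013)]: print(neck(P,c,.032))
im,d,P,K,W=grab("wrist","w3.png")
for zlo,zhi in [(.15,.205),(.215,.27)]:
    m=(P[...,2]>zlo)&(P[...,2]<zhi)&(P[...,0]>.63)&(P[...,0]<.80)&(abs(P[...,1]-.05)<.1);t=P[m];print(len(t))
    if len(t): print(np.percentile(t,[1,50,99],axis=0).round(3))
    if len(t): print(np.polyfit(t[:,1],t[:,0],1))
E
```

```text
21.4 [0.6709 0.0958 0.3451] [-2.221 -2.222 -0.   ]
(array([0.5514, 0.109 ]), array([0.5524, 0.1093, 0.0167]), 53, np.float64(0.0848))
(array([0.5612, 0.0423]), array([0.5608, 0.0486, 0.0195]), 47, np.float64(0.0856))
(array([ 0.5645, -0.0101]), array([ 0.5664, -0.0087,  0.0176]), 74, np.float64(0.0857))
2764
[[0.653 0.001 0.174]
 [0.668 0.074 0.187]
 [0.684 0.139 0.202]]
[-0.10367587  0.67585632]
1533
[[0.682 0.03  0.216]
 [0.694 0.078 0.242]
 [0.701 0.116 0.245]]
[-0.03036777  0.69540133]
```

View pics/w3.png

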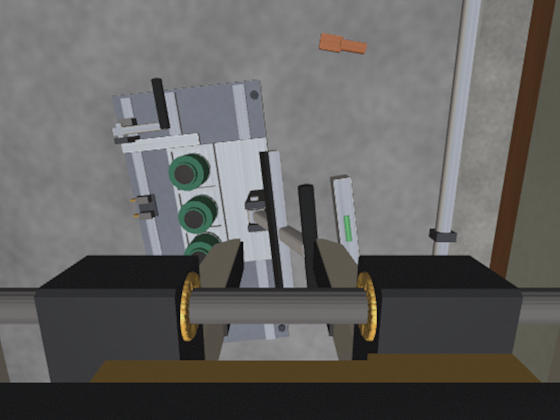

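Canisters sit in all three pockets at (188,172), (196,214) and (203,248). The presser bar is at (268,200) and the handle at (308,235). Now I'll grip the handle.

>>> move_arm(deltas=[0,0.022,0.03,0,0,0,0.4,0,0.022,0.07,0,0,0,0.4,0,0.022,0.1,0,0,0,0.4,0,0.022,0.115,0,0,0,0.4,0,0.022,0.115,0,0,0,0.4,0,0.022,0.115,0,0,0,0.05,0,0.022,0.115,0,0,0,0.05,0,0.022,0.115,0,0,0,0.05,0,0.022,0.115,0,0,0,0.05], squeeze=12)

```text
t: 22.62
tool_pos: [0.6943, 0.0958, 0.231]
orientation: [2.22, 2.22, 0.003]
force: [1.7, -0.3, 4.6]
opening: 0.0133
gripper_force: 11.9
```

```bash
python3 - <<'E'
from h import *
s=robot.read_state();p=s["tool_pos"];print(s["t"],p.round(4),s["force"].round(1),s["opening"],s["gripper_force"])
ex=np.array([.995,.101]);piv=np.array([.5577,.0459])+.085*ex
# angle from measured grip (bar x)
a=(p[:2]-piv)@ex;print("along ex",a,"theta",np.arccos(-a/.15), "z th",np.pi-np.arcsin((p[2]+.008-.098)/.15))
th0=np.arccos(-a/.15)
for th in np.r_[np.linspace(th0,0,13)[1:],-.03]:
    d=.15*(-np.cos(th)+np.cos(th0));dz=.15*(np.sin(th)-np.sin(th0))
    print(round(th,2),"dx %.3f dy %.3f dz %.3f"%(d*ex[1],d*ex[0],-dz))
E
```

```text
22.625 [0.6943 0.0958 0.231 ] [ 1.7 -0.3  4.6] 0.01331251847576499 11.937543600797653
along ex 0.05592574777924495 theta 1.952862349376226 z th 1.9198299782445334
1.79 dx -0.002 dy -0.023 dz -0.007
1.63 dx -0.005 dy -0.047 dz -0.011
1.46 dx -0.007 dy -0.071 dz -0.010
1.3 dx -0.010 dy -0.095 dz -0.005
1.14 dx -0.012 dy -0.118 dz 0.003
0.98 dx -0.014 dy -0.139 dz 0.015
0.81 dx -0.016 dy -0.158 dz 0.030
0.65 dx -0.018 dy -0.174 dz 0.048
0.49 dx -0.019 dy -0.187 dz 0.069
0.33 dx -0.020 dy -0.197 dz 0.091
0.16 dx -0.021 dy -0.203 dz 0.115
0.0 dx -0.021 dy -0.205 dz 0.139
-0.03 dx -0.021 dy -0.205 dz 0.144
```

>>> move_arm(deltas=[-0.002,-0.023,-0.007,0,0,0,0.05,-0.005,-0.047,-0.011,0,0,0,0.05,-0.007,-0.071,-0.01,0,0,0,0.05,-0.01,-0.095,-0.005,0,0,0,0.05,-0.012,-0.118,0.003,0,0,0,0.05,-0.014,-0.139,0.015,0,0,0,0.05,-0.016,-0.158,0.03,0,0,0,0.05,-0.018,-0.174,0.048,0,0,0,0.05,-0.019,-0.187,0.069,0,0,0,0.05,-0.02,-0.197,0.091,0,0,0,0.05,-0.021,-0.203,0.115,0,0,0,0.05,-0.021,-0.205,0.137,0,0,0,0.05])

```text
t: 24.12
tool_pos: [0.4902, 0.075, 0.0931]
orientation: [2.219, 2.219, 0.006]
force: [3.3, 0.2, 21.9]
opening: 0.0133
gripper_force: 12.2
```

>>> move_arm(deltas=[0,0,0.002,0,0,0,0.05,0,0,0.003,0,0,0,0.05])

```text
t: 24.38
tool_pos: [0.4902, 0.075, 0.0903]
orientation: [2.22, 2.22, 0.005]
force: [7.7, 1.8, -2.7]
opening: 0.0132
gripper_force: 12.2
```

>>> move_arm(deltas=[0,0,0,0,0,0,0.4,0,0,0,0,0,0,0.4,0,0,-0.03,0,0,0,0.4,0,0,-0.08,0,0,0,0.4,0,0,-0.13,0,0,0,0.4,0.05,0.015,-0.13,0,0,0,0.4,0.1,0.03,-0.13,0,0,0,0.4,0.114,0.034,-0.13,0,0,0,0.4,0.114,0.034,-0.13,0,0,0,0.4,0.114,0.034,-0.13,0,0,0,0.4])

```text
t: 25.62
tool_pos: [0.5221, 0.1876, 0.2193]
orientation: [-2.222, -2.221, 0.002]
force: [-0.5, -0.3, -0.3]
opening: 0.0373
gripper_force: 0.0
```

```bash
python3 - <<'E'
from h import *
s=robot.read_state();p=s["tool_pos"];print(s["t"],p.round(4),s["force"].round(1))
im,d,P,K,W=grab("wrist","w4.png")
g=cv2.cvtColor(im,cv2.COLOR_RGB2GRAY)
m=(abs(P[...,0]-.524)<.03)&(abs(P[...,1]-.19)<.045)&(P[...,2]>.055)&(g<70);t=P[m];print(len(t),np.percentile(t,[1,50,99],axis=0).round(4),np.polyfit(t[:,1],t[:,0],1))
im,d,P,K,W=grab("top")
m=(abs(P[...,0]-.49)<.02)&(abs(P[...,1]-.045)<.08)&(P[...,2]>.08);t=P[m];print("handle",len(t),np.percentile(t,[2,50,98],axis=0).round(3))
m=(abs(P[...,0]-.558)<.02)&(abs(P[...,1]-.045)<.1)&(P[...,2]>.08);t=P[m];print("bar",len(t),np.percentile(t,[2,50,98],axis=0).round(3))
E
```

```text
25.625 [0.5221 0.1876 0.2193] [-0.5 -0.3 -0.3]
36277 [[0.4944 0.181  0.0759]
 [0.5275 0.2096 0.3209]
 [0.5535 0.2227 0.3332]] [0.22426271 0.47810654]
handle 644 [[ 0.471 -0.006  0.098]
 [ 0.491  0.113  0.6  ]
 [ 0.509  0.124  0.639]]
bar 865 [[ 0.539 -0.026  0.083]
 [ 0.556  0.124  0.107]
 [ 0.576  0.144  0.635]]
```

View pics/w4.png

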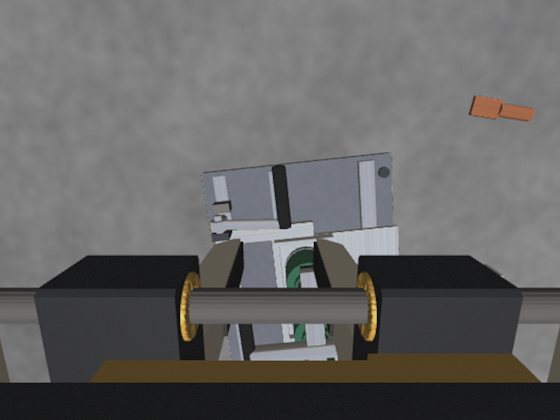

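The clamp is closed, with the presser on the necks at (310,290) and its handle at (290,350). The lever handle runs from (279,167) to (286,227).

```bash
python3 - <<'E'
from h import *
m=robot.camera_model("wrist");K=np.array(m["K"]);s=robot.read_state();T=np.eye(4);T[:3,:3]=Rn.from_rotvec(s["orientation"]).as_matrix();T[:3,3]=s["tool_pos"];W=T@np.array(m["tool_from_camera"])
for uv in [(279,168),(282.5,197),(286,226)]: print(ray(uv,.073,K,W))
im,d,P,K,W=grab("wrist");g=cv2.cvtColor(im,cv2.COLOR_RGB2GRAY)
mm=np.zeros_like(g);mm[164:230,270:295]=1;t=P[(mm>0)&(g<60)&(P[...,2]<.1)&(P[...,2]>.06)];print(len(t),np.percentile(t,[1,50,99],axis=0).round(4))
E
```

```text
[0.52165037 0.2161009  0.073     ]
[0.52489908 0.18908951 0.073     ]
[0.52829163 0.16088212 0.073     ]
800 [[0.5161 0.1609 0.0715]
 [0.5235 0.1909 0.0762]
 [0.5311 0.2184 0.0783]]
```

>>> move_arm(deltas=[0.001,0.002,0.05,0,0,0,0.4,0.001,0.002,0.1,0,0,0,0.4,0.001,0.002,0.14,0,0,0,0.4,0.001,0.002,0.156,0,0,0,0.4,0.001,0.002,0.156,0,0,0,0.4,0.001,0.002,0.156,0,0,0,0.05,0.001,0.002,0.156,0,0,0,0.05,0.001,0.002,0.156,0,0,0,0.05,0.001,0.002,0.156,0,0,0,0.05], squeeze=12)

```text
t: 26.9
tool_pos: [0.5252, 0.19, 0.065]
orientation: [2.221, 2.221, 0.002]
force: [-1.7, -0.8, 6.3]
opening: 0.0133
gripper_force: 11.8
```

>>> move_arm(deltas=[-0.001,-0.006,-0.013,0,0,0,0.05,-0.001,-0.013,-0.024,0,0,0,0.05,-0.002,-0.023,-0.034,0,0,0,0.05,-0.0035,-0.035,-0.042,0,0,0,0.05,-0.005,-0.048,-0.047,0,0,0,0.05,-0.006,-0.062,-0.049,0,0,0,0.05,-0.007,-0.072,-0.049,0,0,0,0.05,-0.007,-0.072,-0.049,0,0,0,0.05])

```text
t: 27.9
tool_pos: [0.4532, 0.1829, 0.1145]
orientation: [2.22, 2.221, 0.004]
force: [-2.3, -1.1, 10.2]
opening: 0.0135
gripper_force: 12.2
```

```bash
python3 - <<'E'
from h import *
s=robot.read_state();p=s["tool_pos"];print(s["t"],p.round(4),s["force"].round(1),s["opening"],s["gripper_force"])
im,d,P,K,W=grab("top","top1.png");cv2.imwrite("pics/top1c.png",cv2.resize(im[130:310,170:330,::-1],None,fx=3.3,fy=3.3,interpolation=cv2.INTER_CUBIC))
E
```

```text
27.9 [0.4532 0.1829 0.1145] [-2.3 -1.1 10.2] 0.013495754592759077 12.201022803783417
```

>>> move_arm(deltas=[0,0,0,0,0,0,0.05,-0.005,0.0005,0,0,0,0,0.05,-0.015,0.0015,0,0,0,0,0.05,-0.027,0.003,0,0,0,0,0.05,-0.039,0.004,0,0,0,0,0.05,-0.051,0.005,0,0,0,0,0.05,-0.063,0.0065,0,0,0,0,0.05,-0.075,0.0075,0,0,0,0,0.05,-0.087,0.009,0,0,0,0,0.05,-0.099,0.01,0,0,0,0,0.05,-0.108,0.011,0,0,0,0,0.05,-0.1105,0.011,0,0,0,0,0.05], squeeze=35)

```text
t: 29.45
tool_pos: [0.4652, 0.0726, 0.1147]
orientation: [2.22, 2.22, 0.006]
force: [0.9, 4.1, 8.0]
opening: 0.0125
gripper_force: 35.1
```

>>> move_arm(deltas=[0,0,0,0,0,0,0.05,0,0,0,0,0,0,0.05])

```text
t: 29.7
tool_pos: [0.4651, 0.0725, 0.1146]
orientation: [2.219, 2.22, 0.005]
force: [1.0, 1.1, 8.5]
opening: 0.0121
gripper_force: 35.1
```

```bash
python3 - <<'E'
from h import *
s=robot.read_state();p=s["tool_pos"];print(s["t"],p.round(4),s["force"].round(1),s["opening"],s["gripper_force"])
a=cv2.imread("pics/top1.png")
im,d,P,K,W=grab("top","top2.png");b=im[:,:,::-1]
for n in [(a[130:310,170:330]),(b[130:310,170:330])]: pass
cv2.imwrite("pics/cmp.png",np.hstack([cv2.resize(x[140:300,190:310],None,fx=3.3,fy=3.3,interpolation=cv2.INTER_CUBIC) for x in (a,b)]))
E
```

```text
29.7 [0.4651 0.0725 0.1146] [1.  1.1 8.5] 0.012127461908822296 35.11878490447998
```

View pics/cmp.png

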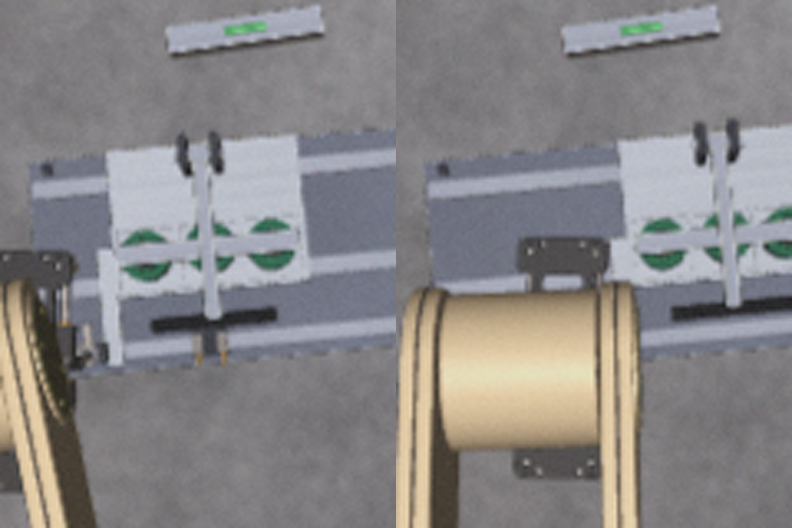

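The clamp is still closed on all three canisters, and the carriage post moved from (200,150) to (321,150) in the crop, about 110 mm. I'll lower the lever partway and watch the force.

>>> move_arm(deltas=[0.001,0.0105,0,0,0,0,0.05,0.0025,0.024,0.0025,0,0,0,0.05,0.004,0.037,0.0075,0,0,0,0.05,0.0045,0.043,0.011,0,0,0,0.05,0.005,0.049,0.015,0,0,0,0.05,0.005,0.049,0.015,0,0,0,0.05], squeeze=12)

```text
t: 30.5
tool_pos: [0.5125, 0.0774, 0.0972]
orientation: [-2.221, -2.221, -0.0]
force: [0.9, 0.8, -0.7]
opening: 0.0135
gripper_force: 12.1
```

>>> move_arm(deltas=[0.0005,0.005,0.004,0,0,0,0.05,0.001,0.01,0.0095,0,0,0,0.05,0.001,0.01,0.0095,0,0,0,0.05])

```text
t: 30.88
tool_pos: [0.5226, 0.0782, 0.0875]
orientation: [-2.221, -2.221, 0.0]
force: [0.1, 0.6, -1.7]
opening: 0.0133
gripper_force: 12.1
```

Force is low, so I'll continue down.

>>> move_arm(deltas=[0.0005,0.004,0.0055,0,0,0,0.05,0.001,0.008,0.0115,0,0,0,0.05,0.001,0.011,0.018,0,0,0,0.05,0.0015,0.0135,0.0245,0,0,0,0.05,0.0015,0.0135,0.026,0,0,0,0.05,0.0015,0.0135,0.027,0,0,0,0.05])

```text
t: 31.62
tool_pos: [0.5366, 0.0797, 0.0615]
orientation: [2.221, 2.221, 0.001]
force: [1.3, -0.3, 1.8]
opening: 0.0131
gripper_force: 12.1
```

>>> move_arm(deltas=[0,0,0,0,0,0,0.4,0,0,0,0,0,0,0.4,0,0,-0.03,0,0,0,0.4,0,0,-0.08,0,0,0,0.4,0,0,-0.14,0,0,0,0.4,0,0,-0.16,0,0,0,0.4,0,0,-0.16,0,0,0,0.4,0,0,-0.16,0,0,0,0.4])

```text
t: 32.62
tool_pos: [0.5348, 0.0797, 0.2187]
orientation: [-2.22, -2.22, 0.004]
force: [0.5, -0.7, -0.0]
opening: 0.037
gripper_force: 0.0
```

```bash
python3 - <<'E'
from h import *
s=robot.read_state();p=s["tool_pos"];print(s["t"],p.round(4))
im,d,P,K,W=grab("wrist","w5.png");g=cv2.cvtColor(im,cv2.COLOR_RGB2GRAY)
m=(g<60)&(abs(P[...,0]-.536)<.03)&(abs(P[...,1]-.079)<.04)&(P[...,2]>.055)&(P[...,2]<.13);t=P[m];print("lever",len(t),np.percentile(t,[1,50,99],axis=0).round(4))
cv2.imwrite("pics/w5c.png",cv2.resize(im[110:290,150:390,::-1],None,fx=3.2,fy=3.2,interpolation=cv2.INTER_CUBIC))
E
```

```text
32.625 [0.5348 0.0797 0.2187]
lever 790 [[0.5273 0.0505 0.0725]
 [0.5354 0.08   0.0773]
 [0.543  0.108  0.0794]]
```

View pics/w5c.png

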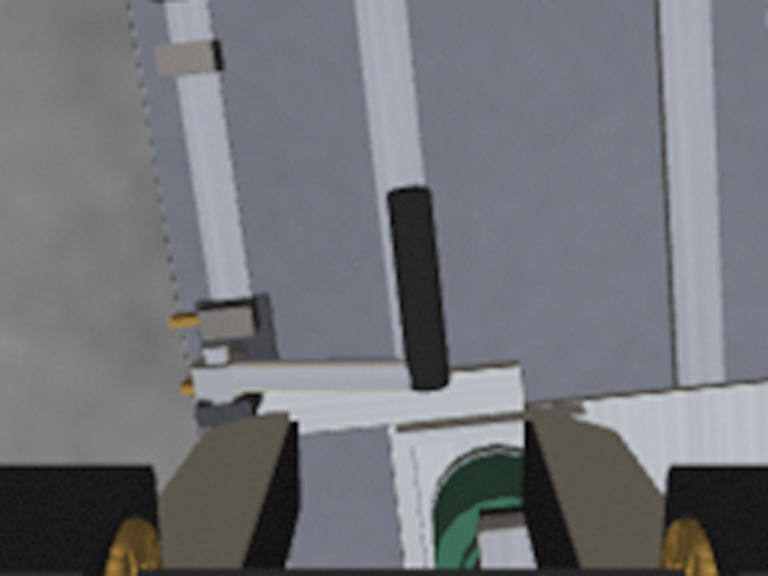

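The lever is down at the mark, its handle at (418,285) lying just as it did at home, with the hub between the mark cheeks at (225,350). The lever height of 0.077 against 0.076 at home confirms it. Next I'll open the clamp.

>>> move_arm(deltas=[-0.05,-0.015,0,0,0,0,0.4,-0.1,-0.03,0,0,0,0,0.4,-0.115,-0.0335,0.03,0,0,0,0.4,-0.115,-0.0335,0.07,0,0,0,0.4,-0.115,-0.0335,0.11,0,0,0,0.4,-0.115,-0.0335,0.127,0,0,0,0.4,-0.115,-0.0335,0.127,0,0,0,0.4,-0.115,-0.0335,0.127,0,0,0,0.05,-0.115,-0.0335,0.127,0,0,0,0.05,-0.115,-0.0335,0.127,0,0,0,0.05,-0.115,-0.0335,0.127,0,0,0,0.05])

```text
t: 34.05
tool_pos: [0.5023, -0.0354, 0.0952]
orientation: [2.221, 2.222, -0.001]
force: [-5.7, 0.2, 7.2]
opening: 0.0132
gripper_force: 12.0
```

```bash
python3 - <<'E'
from h import *
s=robot.read_state();p=s["tool_pos"];print(s["t"],p.round(4),s["force"].round(1),s["opening"],s["gripper_force"])
ex=np.array([.995,.101])
for th in np.linspace(0,1.93,13)[1:]:
    d=.15*(1-np.cos(th));dz=.15*np.sin(th)
    print(round(th,2),"dx %.3f dy %.3f dz %.3f"%(d*ex[1],d*ex[0],-dz))
E
```

```text
34.05 [ 0.5023 -0.0354  0.0952] [-5.7  0.2  7.2] 0.013243667296350101 12.048399746418
0.16 dx 0.000 dy 0.002 dz -0.024
0.32 dx 0.001 dy 0.008 dz -0.047
0.48 dx 0.002 dy 0.017 dz -0.070
0.64 dx 0.003 dy 0.030 dz -0.090
0.8 dx 0.005 dy 0.046 dz -0.108
0.96 dx 0.007 dy 0.064 dz -0.123
1.13 dx 0.009 dy 0.085 dz -0.135
1.29 dx 0.011 dy 0.107 dz -0.144
1.45 dx 0.013 dy 0.131 dz -0.149
1.61 dx 0.016 dy 0.155 dz -0.150
1.77 dx 0.018 dy 0.179 dz -0.147
1.93 dx 0.020 dy 0.202 dz -0.140
```

>>> move_arm(deltas=[0,0.002,-0.024,0,0,0,0.05,0.001,0.008,-0.047,0,0,0,0.05,0.002,0.017,-0.07,0,0,0,0.05,0.003,0.03,-0.09,0,0,0,0.05,0.005,0.046,-0.108,0,0,0,0.05,0.007,0.064,-0.123,0,0,0,0.05,0.009,0.085,-0.135,0,0,0,0.05,0.011,0.107,-0.144,0,0,0,0.05,0.013,0.131,-0.149,0,0,0,0.05,0.016,0.155,-0.15,0,0,0,0.05,0.018,0.179,-0.147,0,0,0,0.05,0.02,0.195,-0.143,0,0,0,0.05])

```text
t: 35.55
tool_pos: [0.6987, -0.0155, 0.238]
orientation: [2.22, 2.22, 0.001]
force: [-0.2, -2.3, -0.8]
opening: 0.0131
gripper_force: 12.1
```

>>> move_arm(deltas=[0,0.004,0.001,0,0,0,0.05,0,0.004,0.001,0,0,0,0.05])

```text
t: 35.8
tool_pos: [0.7017, -0.0152, 0.2367]
orientation: [2.221, 2.221, 0.001]
force: [2.0, 0.3, 2.4]
opening: 0.0131
gripper_force: 12.0
```

>>> move_arm(deltas=[0,0,0,0,0,0,0.35,0,0,0,0,0,0,0.35,0,0,-0.05,0,0,0,0.35,0,0,-0.11,0,0,0,0.35,-0.04,-0.03,-0.115,0,0,0,0.5,-0.08,-0.06,-0.115,0,0,0,0.6,-0.12,-0.09,-0.115,0,0,0,0.65,-0.16,-0.12,-0.115,0,0,0,0.65,-0.21,-0.16,-0.115,0,0,0,0.65,-0.26,-0.19,-0.115,0,0,0,0.65,-0.315,-0.22,-0.115,0,0,0,0.65,-0.315,-0.22,-0.115,0,0,0,0.65])

```text
t: 37.3
tool_pos: [0.4786, -0.3337, 0.351]
orientation: [-2.228, -2.214, 0.002]
force: [0.6, 0.9, -0.3]
opening: 0.0604
gripper_force: 0.0
```

>>> move_arm(deltas=[0,0,0,0,0,0,0.65,0,0,0,0,0,0,0.65])

```text
t: 37.55
tool_pos: [0.4821, -0.329, 0.3512]
orientation: [-2.22, -2.223, -0.0]
force: [-0.4, 0.8, 0.1]
opening: 0.0605
gripper_force: 0.0
```

```bash
python3 - <<'E'
from h import *
s=robot.read_state();p=s["tool_pos"];print(s["t"],p.round(4))
im,d,P,K,W=grab("wrist","w6.png")
hsv=cv2.cvtColor(im,cv2.COLOR_RGB2HSV)
def crate(im,P):
    hsv=cv2.cvtColor(im,cv2.COLOR_RGB2HSV)
    m=(hsv[...,0]>8)&(hsv[...,0]<28)&(hsv[...,1]>60)&(P[...,2]<.04)&(P[...,2]>.0)&(abs(P[...,0]-.47)<.16)&(abs(P[...,1]+.34)<.16)
    t=P[m];print(len(t),np.percentile(t[:,2],[2,50,98]).round(4));top=t[t[:,2]>.017]
    for q in (t,top): print(cv2.minAreaRect(((q[:,:2])*1000).astype(np.float32)))
crate(im,P)
im,d,P,K,W=grab("top");crate(im,P)
for c in [(.563,-.005),(.569,-.065),(.575,-.124)]: print(neck(P,c,.032))
m=(P[...,2]>.14)&(abs(P[...,0]-.67)<.05)&(abs(P[...,1]+.05)<.12)&(P[...,2]<.27);t=P[m];print("clamp",len(t),np.percentile(t,[1,50,99],axis=0).round(3))
E
```

```text
37.55 [ 0.4821 -0.329   0.3512]
7421 [0.0031 0.0054 0.0208]
((483.7873840332031, -355.68670654296875), (82.9224853515625, 218.25576782226562), 29.12260627746582)
((483.8269958496094, -351.95892333984375), (79.22494506835938, 211.7813720703125), 29.12260627746582)
1589 [0.0005 0.005  0.0213]
((486.145751953125, -350.31744384765625), (80.84678649902344, 212.65328979492188), 29.199962615966797)
((485.7933349609375, -349.871826171875), (79.86399841308594, 211.52017211914062), 29.214099884033203)
(array([ 0.5639, -0.0053]), array([ 0.5629, -0.0051,  0.0183]), 74, np.float64(0.0853))
(array([ 0.5717, -0.0636]), array([ 0.5705, -0.0645,  0.0168]), 73, np.float64(0.0856))
(array([ 0.5759, -0.1196]), array([ 0.5749, -0.1183,  0.0167]), 72, np.float64(0.0848))
clamp 743 [[ 0.665 -0.13   0.147]
 [ 0.687 -0.05   0.186]
 [ 0.719  0.028  0.245]]
```

View pics/w6.png

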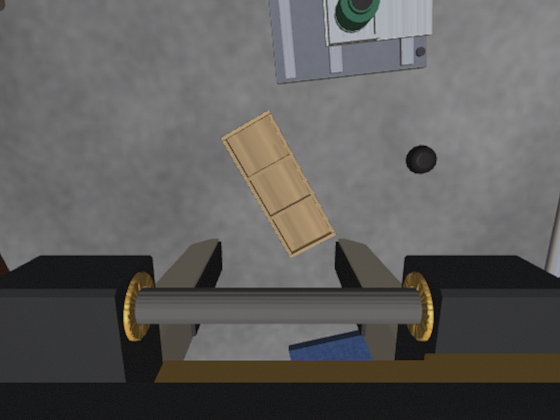

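The crate runs from (245,125) to (312,245), its long axis going +X/−Y at 29°. All three canisters stand in their pockets and the clamp is open. I'll start unloading.

>>> move_arm(deltas=[0.05,0.02,0.03,0,0,0,0.57,0.1,0.045,0.07,0,0,0,0.57,0.15,0.07,0.1,0,0,0,0.57,0.19,0.086,0.13,0,0,0,0.57,0.2085,0.094,0.15,0,0,0,0.57,0.2085,0.094,0.15,0,0,0,0.57,0.2085,0.094,0.15,0,0,0,0.57,0.2085,0.094,0.15,0,0,0,0.57])

```text
t: 38.65
tool_pos: [0.576, -0.1234, 0.2029]
orientation: [2.222, 2.218, 0.002]
force: [-0.1, -0.7, 0.7]
opening: 0.0529
gripper_force: 0.0
```

```bash
python3 - <<'E'
from h import *
s=robot.read_state();p=s["tool_pos"];print(s["t"],p.round(4))
im,d,P,K,W=grab("wrist")
for c in [(.563,-.005),(.569,-.065),(.5757,-.1205)]: print(neck(P,c,.032))
E
```

```text
38.65 [ 0.576  -0.1234  0.2029]
(array([ 0.5631, -0.007 ]), array([ 0.5629, -0.0069,  0.015 ]), 1298, np.float64(0.0865))
(array([ 0.5713, -0.0652]), array([ 0.5713, -0.0654,  0.015 ]), 1090, np.float64(0.0865))
(array([ 0.5751, -0.1209]), array([ 0.5751, -0.1216,  0.015 ]), 951, np.float64(0.0865))
```

>>> move_arm(deltas=[0.002,-0.001,0.04,0,0,0,0.57,0.002,-0.001,0.08,0,0,0,0.57,0.002,-0.001,0.115,0,0,0,0.57,0.002,-0.001,0.134,0,0,0,0.57,0.002,-0.001,0.135,0,0,0,0.57,0.002,-0.001,0.135,0,0,0,0.3,0.002,-0.001,0.135,0,0,0,0.3,0.002,-0.001,0.135,0,0,0,0.3,0.002,-0.001,0.135,0,0,0,0.3], squeeze=30)

```text
t: 39.83
tool_pos: [0.5758, -0.1202, 0.0679]
orientation: [2.219, 2.22, 0.002]
force: [0.6, -1.2, 7.8]
opening: 0.0454
gripper_force: 30.0
```

>>> move_arm(deltas=[0,0,-0.03,0,0,0,0.3,0,0,-0.07,0,0,0,0.3,0,0,-0.1,0,0,0,0.3,-0.04,-0.01,-0.1,0,0,0,0.3,-0.09,-0.02,-0.1,0,0,0,0.3,-0.14,-0.03,-0.1,0,0,0,0.3,-0.19,-0.04,-0.1,0,0,0,0.3,-0.24,-0.05,-0.1,0,0,0,0.3,-0.27,-0.055,-0.1,0,0,0,0.3,-0.29,-0.058,-0.1,0,0,0,0.3,-0.29,-0.058,-0.1,0,0,0,0.3,-0.29,-0.058,-0.1,0,0,0,0.3])

```text
t: 41.32
tool_pos: [0.5168, -0.4085, 0.1658]
orientation: [-2.22, -2.222, -0.001]
force: [0.2, 1.3, -3.2]
opening: 0.045
gripper_force: 30.0
```

>>> move_arm(deltas=[0,0,0.03,0,0,0,0.3,0,0,0.07,0,0,0,0.3,0,0,0.1,0,0,0,0.3,0,0,0.115,0,0,0,0.3,0,0,0.123,0,0,0,0.3,0,0,0.123,0,0,0,0.3])

```text
t: 42.08
tool_pos: [0.5169, -0.4097, 0.0437]
orientation: [2.221, 2.221, 0.0]
force: [0.3, 0.6, -3.2]
opening: 0.0457
gripper_force: 30.0
```

>>> move_arm(deltas=[0,0,0.002,0,0,0,0.3,0,0,0.004,0,0,0,0.3,0,0,0.0045,0,0,0,0.3,0,0,0.0045,0,0,0,0.3])

```text
t: 42.58
tool_pos: [0.5173, -0.4106, 0.041]
orientation: [2.22, 2.22, 0.0]
force: [-1.4, 3.7, 6.9]
opening: 0.0453
gripper_force: 30.0
```

>>> move_arm(deltas=[0,0,0,0,0,0,0.6,0,0,0,0,0,0,0.6,0,0,-0.01,0,0,0,0.6,0,0,-0.06,0,0,0,0.6,0,0,-0.11,0,0,0,0.6,0,0,-0.164,0,0,0,0.57,0.05,0,-0.164,0,0,0,0.57,0.1,0.01,-0.164,0,0,0,0.57,0.16,0.02,-0.164,0,0,0,0.57,0.22,0.03,-0.164,0,0,0,0.57,0.28,0.035,-0.164,0,0,0,0.57,0.34,0.04,-0.164,0,0,0,0.57])

```text
t: 44.08
tool_pos: [0.5566, -0.0679, 0.2036]
orientation: [2.221, 2.22, 0.001]
force: [0.6, -1.2, 0.6]
opening: 0.0526
gripper_force: 0.0
```

>>> move_arm(deltas=[0.04,0.004,0,0,0,0,0.57,0.0636,0.0055,0,0,0,0,0.57,0.0636,0.0055,0,0,0,0,0.57,0.0636,0.0055,0,0,0,0,0.57,0.0636,0.0055,0,0,0,0,0.57])

```text
t: 44.7
tool_pos: [0.562, -0.0073, 0.2028]
orientation: [2.223, 2.22, -0.0]
force: [0.4, 0.3, -0.6]
opening: 0.0528
gripper_force: 0.0
```

```bash
python3 - <<'E'
from h import *
s=robot.read_state();p=s["tool_pos"];print(s["t"],p.round(4))
im,d,P,K,W=grab("wrist")
for c in [(.563,-.007),(.571,-.065)]: print(neck(P,c,.032))
im,d,P,K,W=grab("top");print(neck(P,(.518,-.411),.005))
E
```

```text
44.7 [ 0.562  -0.0073  0.2028]
(array([ 0.563 , -0.0059]), array([ 0.563 , -0.0063,  0.015 ]), 949, np.float64(0.0865))
(array([ 0.5713, -0.0641]), array([ 0.5714, -0.0651,  0.0151]), 851, np.float64(0.0864))
(array([ 0.5179, -0.4096]), array([ 0.5176, -0.411 ,  0.0151]), 61, np.float64(0.0582))
```

>>> move_arm(deltas=[0.001,0.001,0.04,0,0,0,0.57,0.001,0.001,0.08,0,0,0,0.57,0.001,0.001,0.115,0,0,0,0.57,0.001,0.001,0.134,0,0,0,0.57,0.001,0.001,0.135,0,0,0,0.57,0.001,0.001,0.135,0,0,0,0.3,0.001,0.001,0.135,0,0,0,0.3,0.001,0.001,0.135,0,0,0,0.3,0.001,0.001,0.135,0,0,0,0.3])

```text
t: 45.92
tool_pos: [0.5642, -0.0053, 0.0693]
orientation: [2.22, 2.22, 0.003]
force: [0.7, -0.4, 6.3]
opening: 0.0447
gripper_force: 30.0
```

>>> move_arm(deltas=[0,0,-0.03,0,0,0,0.3,0,0,-0.07,0,0,0,0.3,0,0,-0.12,0,0,0,0.3,-0.04,-0.01,-0.12,0,0,0,0.3,-0.09,-0.02,-0.12,0,0,0,0.3,-0.14,-0.035,-0.12,0,0,0,0.3,-0.19,-0.045,-0.12,0,0,0,0.3,-0.24,-0.055,-0.12,0,0,0,0.3,-0.29,-0.067,-0.12,0,0,0,0.3,-0.33,-0.077,-0.12,0,0,0,0.3,-0.345,-0.08,-0.12,0,0,0,0.3,-0.345,-0.08,-0.12,0,0,0,0.3])

```text
t: 47.42
tool_pos: [0.4826, -0.3504, 0.1872]
orientation: [-2.222, -2.219, -0.0]
force: [0.1, 0.6, -2.3]
opening: 0.0454
gripper_force: 30.0
```

>>> move_arm(deltas=[0,0,0.03,0,0,0,0.3,0,0,0.07,0,0,0,0.3,0,0,0.11,0,0,0,0.3,0,0,0.135,0,0,0,0.3,0,0,0.143,0,0,0,0.3,0,0,0.143,0,0,0,0.3])

```text
t: 48.18
tool_pos: [0.4836, -0.3493, 0.0451]
orientation: [-2.22, -2.223, -0.0]
force: [0.2, -0.4, -2.5]
opening: 0.0453
gripper_force: 30.0
```

>>> move_arm(deltas=[0,0,0.002,0,0,0,0.3,0,0,0.004,0,0,0,0.3,0,0,0.0045,0,0,0,0.3,0,0,0.0045,0,0,0,0.3])

```text
t: 48.68
tool_pos: [0.4839, -0.3509, 0.0423]
orientation: [2.22, 2.22, 0.001]
force: [-2.2, 2.9, 7.5]
opening: 0.0447
gripper_force: 30.0
```

>>> move_arm(deltas=[0,0,0,0,0,0,0.58,0,0,0,0,0,0,0.58,0,0,-0.01,0,0,0,0.58,0,0,-0.06,0,0,0,0.58,0,0,-0.11,0,0,0,0.6,0,0,-0.163,0,0,0,0.6])

```text
t: 49.42
tool_pos: [0.4827, -0.35, 0.2052]
orientation: [2.221, 2.221, 0.0]
force: [1.1, -0.6, -0.2]
opening: 0.0557
gripper_force: 0.0
```

>>> move_arm(deltas=[0.286,0.0874,0,0,0,-1.571,0.65,0.286,0.0874,0,0,0,-1.571,0.65,0.286,0.0874,0,0,0,-1.571,0.65,0.286,0.0874,0,0,0,-1.571,0.65,0.286,0.0874,0,0,0,-1.571,0.65,0.286,0.0874,0,0,0,-1.571,0.65,0.286,0.0874,0,0,0,-1.571,0.65,0.286,0.0874,0,0,0,-1.571,0.65,0.286,0.0874,0,0,0,-1.571,0.65,0.286,0.0874,0,0,0,-1.571,0.65,0.286,0.0874,0,0,0,-1.571,0.65,0.286,0.0874,0,0,0,-1.571,0.65])

```text
t: 50.92
tool_pos: [0.5704, -0.0642, 0.2033]
orientation: [0.001, 3.141, -0.0]
force: [0.2, 0.5, 0.2]
opening: 0.0604
gripper_force: 0.0
```

```bash
python3 - <<'E'
from h import *
s=robot.read_state();p=s["tool_pos"];print(s["t"],p.round(4),s["orientation"].round(3))
im,d,P,K,W=grab("wrist")
for c in [(.571,-.065)]: print(neck(P,c,.032))
im,d,P,K,W=grab("top");print(neck(P,(.518,-.411),.005),neck(P,(.484,-.351),.005))
E
```

```text
50.925 [ 0.5704 -0.0642  0.2033] [ 1.000e-03  3.141e+00 -0.000e+00]
(array([ 0.5698, -0.0652]), array([ 0.5704, -0.0652,  0.0149]), 941, np.float64(0.0864))
(array([ 0.5182, -0.4095]), array([ 0.5181, -0.4104,  0.0153]), 71, np.float64(0.0581)) (array([ 0.4844, -0.3495]), array([ 0.4837, -0.351 ,  0.0157]), 72, np.float64(0.058))
```

>>> move_arm(deltas=[0,-0.001,0.04,0,0,0,0.65,0,-0.001,0.08,0,0,0,0.65,0,-0.001,0.115,0,0,0,0.65,0,-0.001,0.134,0,0,0,0.65,0,-0.001,0.136,0,0,0,0.65,0,-0.001,0.136,0,0,0,0.3,0,-0.001,0.136,0,0,0,0.3,0,-0.001,0.136,0,0,0,0.3,0,-0.001,0.136,0,0,0,0.3])

```text
t: 52.15
tool_pos: [0.5717, -0.0653, 0.069]
orientation: [-0.0, 3.139, -0.001]
force: [-0.2, 0.5, 6.4]
opening: 0.0448
gripper_force: 30.0
```

>>> move_arm(deltas=[0,0,-0.03,0,0,0,0.3,0,0,-0.07,0,0,0,0.3,0,0,-0.12,0,0,0,0.3,0.01,-0.02,-0.12,0,0,0.15,0.3,0.025,-0.05,-0.12,0,0,0.3,0.3,0.04,-0.08,-0.12,0,0,0.48,0.3,0.055,-0.11,-0.12,0,0,0.66,0.3,0.07,-0.14,-0.12,0,0,0.84,0.3,0.085,-0.17,-0.12,0,0,1.02,0.3,0.1,-0.195,-0.12,0,0,1.2,0.3,0.115,-0.215,-0.12,0,0,1.38,0.3,0.121,-0.226,-0.12,0,0,1.55,0.3])

```text
t: 53.65
tool_pos: [0.4483, -0.2921, 0.1869]
orientation: [-2.205, -2.237, 0.001]
force: [-0.5, 0.4, -2.1]
opening: 0.0451
gripper_force: 30.0
```

>>> move_arm(deltas=[0,0,0,0,0,0.02,0.3,0,0,0,0,0,0.02,0.3,0,0,0,0,0,0.02,0.3])

```text
t: 54.02
tool_pos: [0.4497, -0.2906, 0.1871]
orientation: [-2.217, -2.226, -0.0]
force: [0.5, 0.7, -2.4]
opening: 0.0447
gripper_force: 30.0
```

```bash
python3 - <<'E'
from h import *
delta([.451,-.291,.045]);s=robot.read_state();print(s["tool_pos"].round(4),s["opening"])
E
```

```text
delta [-0.0005  0.0013  0.1421] [-0.     -0.0002  0.0041]
[ 0.4497 -0.2906  0.1871] 0.044746928817419325
```

>>> move_arm(deltas=[0,0.001,0.03,0,0,0,0.3,0,0.001,0.07,0,0,0,0.3,0,0.001,0.11,0,0,0,0.3,0,0.001,0.135,0,0,0,0.3,0,0.001,0.142,0,0,0,0.3,0,0.001,0.145,0,0,0,0.3,0,0.001,0.147,0,0,0,0.3,0,0.001,0.147,0,0,0,0.3])

```text
t: 55.02
tool_pos: [0.4515, -0.2918, 0.0421]
orientation: [2.218, 2.221, 0.001]
force: [-1.8, 3.0, 5.0]
opening: 0.0452
gripper_force: 30.0
```

>>> move_arm(deltas=[0,0,0,0,0,0,0.58,0,0,0,0,0,0,0.58,0,0,-0.01,0,0,0,0.58,0,0,-0.06,0,0,0,0.58,0,0,-0.12,0,0,0,0.58,0,0,-0.18,0,0,0,0.58,0,0,-0.24,0,0,0,0.58,0.05,0,-0.28,0,0,0,0.58,0.1,0,-0.3,0,0,0,0.58,0.1,0,-0.3,0,0,0,0.58,0.1,0,-0.3,0,0,0,0.58])

```text
t: 56.4
tool_pos: [0.4503, -0.1914, 0.3402]
orientation: [2.219, 2.223, -0.0]
force: [-0.8, 0.2, 0.8]
opening: 0.0541
gripper_force: 0.0
```

```bash
python3 - <<'E'
from h import *
s=robot.read_state();print(s["t"],s["tool_pos"].round(3),s["force"].round(1))
im,d,P,K,W=grab("top","top3.png")
for c in [(.518,-.411),(.484,-.351),(.451,-.291)]: print(neck(P,c,.005))
im2,d,P,K,W=grab("side","side3.png")
g=cv2.cvtColor(im2,cv2.COLOR_RGB2GRAY);m=(g<60)&(abs(P[...,0]-.536)<.02)&(abs(P[...,1]-.08)<.035)&(P[...,2]>.05)&(P[...,2]<.15);t=P[m];print("lever",len(t),np.percentile(t,[1,50,99],axis=0).round(4) if len(t) else "")
m=(P[...,2]>.14)&(abs(P[...,0]-.68)<.06)&(abs(P[...,1]+.05)<.12)&(P[...,2]<.27);t=P[m];print("clamp",len(t),np.percentile(t,[1,50,99],axis=0).round(3))
cv2.imwrite("pics/fin.png",cv2.resize(im[120:310,110:430,::-1],None,fx=2.4,fy=2.4,interpolation=cv2.INTER_CUBIC))
E
```

```text
56.4 [ 0.45  -0.191  0.34 ] [-0.8  0.2  0.8]
(array([ 0.5248, -0.4124]), array([ 0.5225, -0.4126,  0.0132]), 25, np.float64(0.0586))
(array([nan, nan]), array([0., 0., 0.]), 0, np.float64(nan))
(array([nan, nan]), array([0., 0., 0.]), 0, np.float64(nan))
lever 33 [[0.53   0.0564 0.0728]
 [0.5332 0.0771 0.0777]
 [0.5381 0.0971 0.0817]]
clamp 970 [[ 0.666 -0.132  0.143]
 [ 0.688 -0.056  0.188]
 [ 0.717  0.006  0.245]]h.py:51: RuntimeWarning: Mean of empty slice.
  return t[:,:2].mean(0).round(4),np.round([cx,cy,rr],4),len(t),np.median(t[:,2]).round(4)
  ret = um.true_divide(
  return _methods._mean(a, axis=axis, dtype=dtype,
  ret = ret.dtype.type(ret / rcount)
```

View pics/fin.png

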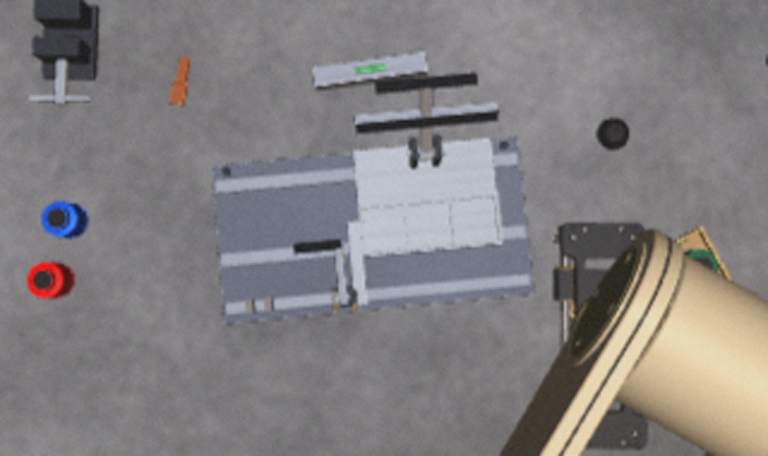

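The final top view shows the carriage at the mark with the lever down at (320,245) and the clamp open. Blue, red, level, lug and knob are undisturbed. The arm hides the crate, so I'll move aside and check it.

>>> move_arm(deltas=[0.06,-0.02,0,0,0,0,0.58,0.12,-0.04,0,0,0,0,0.58,0.18,-0.05,0,0,0,0,0.58,0.24,-0.05,0,0,0,0,0.58,0.3,-0.05,0,0,0,0,0.58,0.3,-0.05,0,0,0,0,0.58,0.3,-0.05,0,0,0,0,0.58])

```text
t: 57.38
tool_pos: [0.4001, 0.108, 0.3393]
orientation: [-2.22, -2.222, 0.003]
force: [-0.5, -0.5, 0.5]
opening: 0.0542
gripper_force: 0.0
```

```bash
python3 - <<'E'
from h import *
im,d,P,K,W=grab("top")
ok=True
for c in [(.518,-.411),(.4845,-.351),(.451,-.291)]:
    r=neck(P,c,.005);print(r);ok&=r[2]>30 and np.hypot(*(r[0]-np.array(c)))<.01
print(ok)
if ok: print(robot.close_job())
E
```

```text
(array([ 0.5176, -0.41  ]), array([ 0.5174, -0.4105,  0.0147]), 67, np.float64(0.0581))
(array([ 0.4843, -0.3497]), array([ 0.4823, -0.3494,  0.0171]), 71, np.float64(0.0583))
(array([ 0.452 , -0.2919]), array([ 0.4522, -0.2917,  0.0149]), 72, np.float64(0.0581))
True
the job is handed in; nothing more can be done
None
```

The job is done and handed in at about 57 s: all three green canisters stand upright in the crate, one to a compartment, the carriage is locked at the mark with the clamp open, and the other things on the pier are undisturbed.

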